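Set out the filler wands from the tilt-out bin in the clip rack

ROBOT

A 7-joint arm with a two-finger parallel gripper is mounted at the origin on the work surface. World frame = base frame: x ahead of the robot, y to its left, z up, the work surface at z = 0. Lengths are in m, angles in rad, forces in N, time in s.
With the tool pointing down it reaches from about 0.35 to 0.9 m from the base axis. Payload 8.1 kg.
Tool frame: the origin (TCP) lies midway between the tips of the shut fingers; the grasp point (between the pads) lies arm.hold_point_z behind it (arm.hold_point_z is the distance from the TCP to the grasp point, in m); z points along the fingers, x is the direction in which the jaws open and shut, and the axes are right-handed (so a half turn about z gives the same grasp; the last joint's range is limited). The gripper opens to 92 mm and grips with 3 to 60 N. Pads are 19 mm wide; open, the fingers measure 130 mm over their backs; the gripper's body (75 mm by 190 mm) begins 47 mm behind the grasp point.
Start: joints at [1.117, 0.434, 0.025, 1.573, -0.012, 1.134, -0.075], TCP at [0.215, -0.587, 0.227] pointing down, gripper open.
Joint ranges: [-2.62, 2.62], [-0.44, 2.09], [-1.27, 1.32], [0.08, 2.57], [-1.32, 4.46], [0.12, 2], [-2.74, 2.74]. Speed limits (rad/s): [2.22, 2.22, 3.01, 3.01, 3.14, 3.14, 3.14].

INTERFACE

Orientations are given as a rotation vector (axis times angle).
In Python, from cell import arm gives the robot as it stands.
- The arm moves only by the shell command python3 -m pendant 'ROWS' [FORCE]. ROWS is JSON, a list of rows, each an object with "dp": the shift along the tool's x, y, z in m, a list of three; "rotation": the turn, a rotation vector about the tool's x, y, z in rad, a list of three; "fingers": the closure, from -1 (fully open) to 1 (shut). In form: [{"dp": [x, y, z], "rotation": [rx, ry, rz], "fingers": fingers}, ...]. A call has 1 to 20 rows; each row is the pose to reach, as a shift and turn from the pose measured when the call began, along the tool's axes at that moment; what a row does not reach only later rows make up. A row lasts 1/8 s, in which the tool goes at most 62.5 mm and 10.7 degrees, less where a joint would pass 70% of its speed; a pose out of reach is approached as far as the arm can. A call with a gripper value outside its range is refused whole. The fingers move at their own pace and stop on an object; FORCE is the grip in N (left out, the last holds). Time passes only in rows, so rows that repeat a pose let the fingers close. It gives the time, the measured TCP pose, the force and the opening at its end, in the units of the state.
- arm.observe(): the state, without advancing time (a new reading comes with each control period).
- arm.get_image(name): name is "scene" or "top" or "wrist"; returns the picture (480x640x3 uint8, blue, green, red); there is no depth.
- arm.camera_params(name): a dict with "camera_matrix" (3x3 intrinsics, pixels), "rvec" (rotation vector, rad) and "tvec" (3), from world to camera coordinates, as OpenCV has them. Camera axes: x right, y down, z forward; pixel columns grow to the right and rows downward; lengths in m; the calibration is good to about 2 mm. A picture is of the moment at which its call begins: read the wrist's pose just before it. camera_params takes no time and is no camera call; for the wrist camera it gives the pose at the moment of the call.
- arm.sign_off(): hands the job in, once; it reports no verdict.
The state is a dict: "clock": time; "joints": joint angles; "dq": joint speeds; "joint_efforts": joint torques, N m; "position": TCP position; "ee_rot": TCP orientation; "force": force on the tool from outside, world axes, zero at the start; "ft_torque": the same for the moment, N m; "width": opening from 0.0 (shut) to 1.0 (fully open).
Only numpy, scipy, OpenCV 4.12 (cv2) and the standard library are available. Lean on these libraries where they do the work, as an engineer would, in place of code of your own. Each camera call takes 0.05 s, during which the arm holds its last target.

TASK

Get the garage bench ready for bottling: tilt the blue bin fully open by its handle, take out every filler wand that is in it, and press each one, lying level, down into a fork clip of its own on the rack until the sprung red jaw snaps shut over it. When all the wands are clipped in, tilt the bin fully shut again. Do not disturb the bottles and the jar.

Things in the scene. Friction and masses are not known exactly. Their poses are not given: they have to be found in the camera images.
- bin: Tilt-out parts bin: grey steel cabinet fixed to the bench, 364 mm wide, 267 mm high, with a blue plastic hopper in its open front. Axes: x from front to back, y across, z up. Origin on the bench in the middle of its width, 130 mm in front of the cabinet (which spans x +130 to +300 mm). The top board begins at x +135 mm; wands come out only when the hopper is tilted open.
- hopper (a joint): Tilt of the blue hopper about its bottom pivot: 0 shut (front panel leaning 0.2 rad forward of vertical), growing as its top comes towards the robot, 1.1 rad fully open on its stop (panel leaning 1.3 rad). Needs about 3 to 6 N at the handle; from about a third open, loaded, it sinks slowly on to its stop by itself. It stays open and stays shut.
- hopper_handle (a point): Middle of the hopper's steel pull handle: a round bar 12 mm thick, 120 mm long along the bin's y axis, on two legs, 40 mm beyond the rim of the front panel (245 mm from the pivot along the panel, 15 mm in front of the panel's inner face). Can be gripped or hooked from above at every tilt.
- hopper_hinge (a point): Middle of the hopper's pivot axis, which runs along the bin's y axis at bin x +140 mm, 45 mm above the bench. The hopper inside: front panel 205 mm from pivot to rim, 316 mm wide; sides 80 mm deep up to 60 mm from the pivot, then 35 mm deep up to 150 mm; floor 6 mm thick at the pivot, with a lip 30 mm high along its back edge.
- rack: Clip rack fixed on the bench: steel drip tray 200 x 320 mm, two aluminium cross bars, four clip stations 72 mm apart. Origin on the bench under its middle; x along clipped wands, y across the stations, z up. Tray floor 6 mm, rim 14 mm, cross bars (x -55 to -43 and +43 to +55 mm) 40 mm, fork posts 92 mm and red jaws 96 mm above the bench.
- seat0 (a point): Clip station 0 (rack y -108 mm): where the middle of a seated wand lies, 62 mm above the bench; axes as the rack's, the wand lies along x.
- jaw0 (a joint): Red sprung hinged jaw of station 0: 0 closed, about 0.14 rad while a wand passes its noses, springs back to 0 over a seated wand.
- seat1 (a point): Clip station 1 (rack y -36 mm): where the middle of a seated wand lies, 62 mm above the bench; axes as the rack's, the wand lies along x. Each station has two black U forks 18 mm wide, at x -55 to -43 and +43 to +55 mm: the wand's block fits between them with 13 mm of play each way. Between the forks all is free down to the tray but for a thin spindle 20 mm to the -y side, 32 mm above the bench.
- jaw1 (a joint): Red sprung hinged jaw of station 1: 0 closed, about 0.14 rad while a wand passes its noses, springs back to 0 over a seated wand.
- seat2 (a point): Clip station 2 (rack y +36 mm): where the middle of a seated wand lies, 62 mm above the bench; axes as the rack's, the wand lies along x. The mouth above each seat is a funnel from about 14 mm on the -y side to 17 mm on the +y side, 30 mm above the seat; the noses of the red jaw (x -67 to -57 and +57 to +67 mm) narrow it from the -y side 10 to 15 mm above the seat.
- jaw2 (a joint): Red sprung hinged jaw of station 2: 0 closed, about 0.14 rad while a wand passes its noses, springs back to 0 over a seated wand.
- seat3 (a point): Clip station 3 (rack y +108 mm): where the middle of a seated wand lies, 62 mm above the bench; axes as the rack's, the wand lies along x. A wand laid in a mouth stops on the jaw's noses, about 20 mm above the seat; a push straight down on it of about 15 N opens the jaw, which snaps back over the wand.
- jaw3 (a joint): Red sprung hinged jaw of station 3: 0 closed, about 0.14 rad while a wand passes its noses, springs back to 0 over a seated wand.
- wand0: Filler wand (some of the four may be absent): steel tube 16 mm thick, 190 mm long, black ends, with an orange square valve block 28 x 28 mm, 60 mm long round its middle, the place to grip. About 0.14 kg. Origin in the middle of one end face, z along the tube to the other end (either end may point either way in a clip), x and y square to the block's faces.
- wand1: Another filler wand, just like wand0 (may be absent). At the start it stands in the hopper, lower end on the floor, block flat on the inside of the front panel; when the hopper is open it lies there sloping at 15 degrees, its axis 14 mm off the panel's inner face, its middle 101 mm up from the pivot.
- wand2: Another filler wand, just like wand0 (may be absent). In the hopper the wands are 72 mm apart, each in notches 24 mm wide of two black strips 18 mm high (40 to 50 and 160 to 170 mm up the panel).
- wand3: Another filler wand, just like wand0 (may be absent). To take a wand out of the open hopper, first lift it 25 mm or more square off the panel (the block does not pass between the strips), then draw it some 60 mm towards the rim, to clear the cabinet's top board, then up.
- wand0_mid (a point): Middle of wand0 and of its orange block, on the tube's axis, 95 mm from each end.
- wand1_mid (a point): Middle of wand1 and of its orange block, on the tube's axis, 95 mm from each end.
- wand2_mid (a point): Middle of wand2 and of its orange block, on the tube's axis, 95 mm from each end.
- wand3_mid (a point): Middle of wand3 and of its orange block, on the tube's axis, 95 mm from each end.
- bottle_a: Capped amber glass bottle, 62 mm thick, 200 mm high, standing behind the rack; not part of the job. Origin under its middle.
- bottle_b: Capped amber glass bottle, 62 mm thick, 200 mm high, standing behind the rack; not part of the job. Origin under its middle.
- cap_jar: Glass jar with a red lid, 80 mm thick, 90 mm high, standing behind the rack; not part of the job. Origin under its middle.
Things that resemble listed ones, but are neither listed nor needed, are in the scene too. Leave any pink look-alike of the wand1 alone. What is shaped like the wand2 but turquoise is not meant.

How it is judged:
By the outcome, as a careful person would: the job done as asked, in the order asked, and still so for the second after the job is handed in, with the robot touching nothing.
Of wand0, wand1, wand2, wand3 only 2 to 4 are there at a start; the rules pass over those that are not, and their reading is None.
At some moment in a run one of wand0, wand1, wand2, wand3 may be knocked a few centimetres aside while the robot is not near it.
Once in a run the grip may slacken for a moment while it holds something.
It also fails if it takes over 210 s, if anything falls off the work surface, if the arm or the gripper's body presses on something with over 40 N, if the wrist force passes 120 N, or if a joint passes its speed limit or range.

## Working session

There is one attempt and no reset: what is moved stays moved. The work goes in short steps, Python scripts to look and compute and a shell command to move; the robot and the scene stay as the last step left them, time stands still between calls to the robot, and variables do not carry over. Pictures are saved under pics/ and viewed, and the job is handed in when it is done.

```bash
ls; mkdir -p pics; python3 - <<'E'
from cell import arm
import cv2
print(arm.observe()); print(arm.hold_point_z)
for n in ["scene","top","wrist"]:
    p=arm.camera_params(n); print(n,p)
    cv2.imwrite(f"pics/{n}0.png",arm.get_image(n))
E
```

```text
pics
{'clock': 0.0, 'joints': array([ 1.1173905 ,  0.43519809,  0.0249886 ,  1.57408124, -0.01163291,
        1.13401442, -0.0750878 ]), 'dq': array([-5.52494234e-04,  5.84640181e-04, -1.87018387e-06,  4.34779258e-04,
       -2.87020241e-04,  1.39163175e-04,  5.76645532e-04]), 'joint_efforts': array([ 5.69893837e-04, -6.67838860e+01,  9.85093117e-01, -3.14455998e+01,
       -6.07313938e-02,  4.30686632e-02,  2.27439900e-04]), 'position': array([ 0.21455732, -0.5864757 ,  0.22596675]), 'ee_rot': array([-2.57428181e+00,  1.79935983e+00,  2.10257703e-03]), 'force': array([ 0.29303499,  0.6096743 , -1.1500813 ]), 'ft_torque': array([-0.04020936,  0.00960985,  0.05702562]), 'width': 1.0061848549143029}
0.0188
scene {'camera_matrix': array([[451.47471186,   0.        , 317.43930751],
       [  0.        , 451.47471186, 248.29572135],
       [  0.        ,   0.        ,   1.        ]]), 'rvec': array([ 2.62329113,  0.17971566, -0.05706585]), 'tvec': array([-0.43838236, -0.04366304,  1.40541781])}
top {'camera_matrix': array([[510.15821957,   0.        , 325.05986677],
       [  0.        , 510.15821957, 232.9864372 ],
       [  0.        ,   0.        ,   1.        ]]), 'rvec': array([ 2.19428174, -2.15649166,  0.08779734]), 'tvec': array([-0.10701274,  0.46887409,  1.52772371])}
wrist {'camera_matrix': array([[422.06919893,   0.        , 332.69717693],
       [  0.        , 422.06919893, 245.20535859],
       [  0.        ,   0.        ,   1.        ]]), 'rvec': array([-2.39665068,  1.67584542,  0.21470637]), 'tvec': array([-0.62564238, -0.03206352,  0.38889964])}
```

View pics/scene0.png

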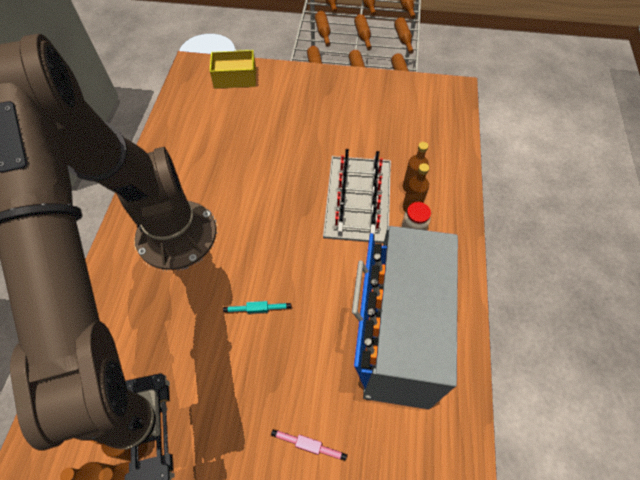

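View pics/top0.png

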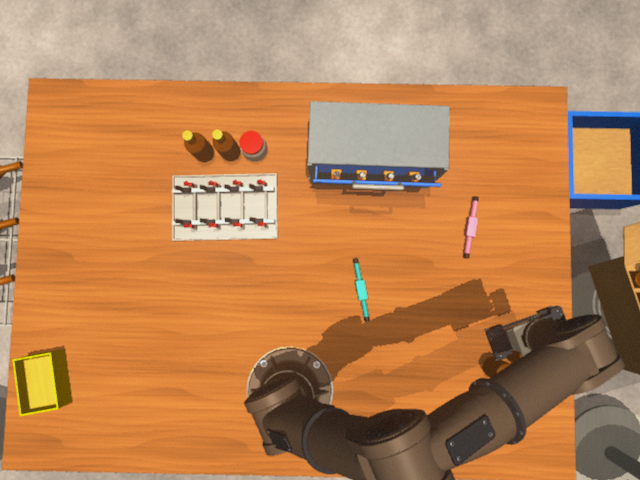

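View pics/wrist0.png

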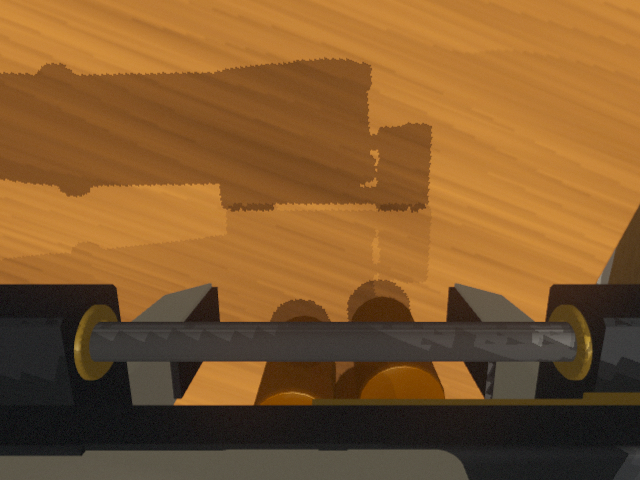

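```bash
cat > h.py <<'E'
import numpy as np, cv2
from cell import arm
from scipy.spatial.transform import Rotation as R
def cam(n):
    p=arm.camera_params(n); return np.array(p["camera_matrix"]),cv2.Rodrigues(np.array(p["rvec"],float))[0],np.array(p["tvec"],float).ravel()
def ray(n,uv,c=None):
    K,Rm,t=c or cam(n); d=Rm.T@np.linalg.inv(K)@np.array([uv[0],uv[1],1.]); o=-Rm.T@t; return o,d/np.linalg.norm(d)
def onz(n,uv,z,c=None):
    o,d=ray(n,uv,c); return o+d*(z-o[2])/d[2]
def tri(n1,uv1,n2,uv2,c1=None,c2=None):
    o1,d1=ray(n1,uv1,c1);o2,d2=ray(n2,uv2,c2)
    s=np.linalg.lstsq(np.c_[d1,-d2],o2-o1,rcond=None)[0]
    a=o1+d1*s[0];b=o2+d2*s[1]; return (a+b)/2,np.linalg.norm(a-b)
def proj(n,P,c=None):
    K,Rm,t=c or cam(n); q=K@(Rm@np.asarray(P,float)+t); return q[:2]/q[2]
def tool():
    s=arm.observe(); return np.array(s["position"]),R.from_rotvec(s["ee_rot"])
def rel(p,Rt):
    "dp, rotvec to type"
    p0,R0=tool(); return R0.inv().apply(np.asarray(p)-p0),(R0.inv()*Rt).as_rotvec()
def crop(img,x0,x1,y0,y1,f,name):
    cv2.imwrite("pics/"+name,cv2.resize(img[y0:y1,x0:x1],None,fx=f,fy=f,interpolation=cv2.INTER_CUBIC))
E
python3 - <<'E'
from h import *
t=cv2.imread("pics/top0.png"); s=cv2.imread("pics/scene0.png")
crop(t,150,460,90,250,2.5,"top0c.png"); crop(s,310,470,140,410,2.2,"sc0c.png")
E
```

```text
(no output)
```

View pics/top0c.png

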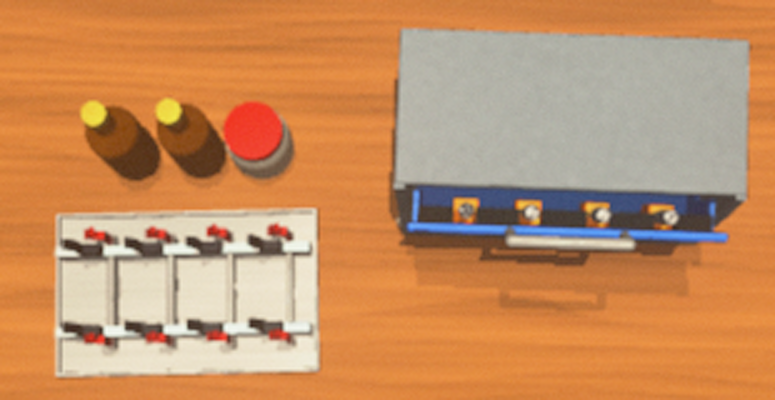

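View pics/sc0c.png

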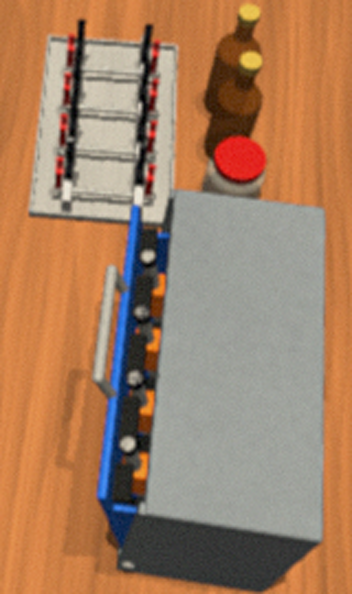

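```bash
python3 - <<'E'
from h import *
im=cv2.imread("pics/top0.png"); hsv=cv2.cvtColor(im,cv2.COLOR_BGR2HSV)
# rack: low-saturation bright region
def big(mask,roi):
    m=np.zeros_like(mask);x0,x1,y0,y1=roi;m[y0:y1,x0:x1]=mask[y0:y1,x0:x1]
    m=cv2.morphologyEx(m,cv2.MORPH_CLOSE,np.ones((9,9),np.uint8))
    c=max(cv2.findContours(m,cv2.RETR_EXTERNAL,cv2.CHAIN_APPROX_NONE)[0],key=cv2.contourArea); return c
lo=((hsv[...,1]<70)&(hsv[...,2]>110)).astype(np.uint8)*255
c=big(lo,(160,290,165,250)); r=cv2.minAreaRect(c); b=cv2.boxPoints(r); print("rack",r)
P=np.array([onz("top",q,0.014) for q in b]); print(P.round(4)); print([np.linalg.norm(P[i]-P[i-1]).round(4) for i in range(4)]); m=P.mean(0)
print("rack origin",m)
for i in range(4): d=P[i]-P[i-1]; print(np.degrees(np.arctan2(d[1],d[0])))
lo=((hsv[...,1]<60)&(hsv[...,2]>90)).astype(np.uint8)*255
c=big(lo,(300,455,95,180)); ap=cv2.approxPolyDP(c,4,True)[:,0]; print(ap)
r=cv2.minAreaRect(c); b=cv2.boxPoints(r);print(b)
P=np.array([onz("top",q,0.267) for q in b]); print(P.round(4)); print([np.linalg.norm(P[i]-P[i-1]).round(4) for i in range(4)],P.mean(0))
for i in range(4): d=P[i]-P[i-1]; print(np.degrees(np.arctan2(d[1],d[0])))
# handle by tri: ends in crops
hl=np.array([508,239])/2.5+[150,90]; hr=np.array([633,243])/2.5+[150,90]
for z in (.25,.285): print(onz("top",hl,z),onz("top",hr,z))
sl=np.array([112,268])/2.2+[310,140]; sr=np.array([98,386])/2.2+[310,140]
print(tri("top",hl,"scene",sl),tri("top",hr,"scene",sr))
for q in ([466,211],[531,212],[600,214],[668,217]): print(onz("top",np.array(q)/2.5+[150,90],.21))
E
```

```text
rack ((224.154541015625, 206.72691345214844), (64.6070785522461, 104.97899627685547), 88.85424041748047)
[[0.6407 0.3784 0.014 ]
 [0.6526 0.0554 0.014 ]
 [0.4534 0.0463 0.014 ]
 [0.4415 0.3658 0.014 ]]
[np.float64(0.1995), np.float64(0.3232), np.float64(0.1994), np.float64(0.3197)]
rack origin [0.54705135 0.21148082 0.014     ]
3.613820780900418
-87.88057676261391
-177.3939424424196
92.13643445920499
[[310 104]
 [308 165]
 [326 164]
 [327 172]
 [335 175]
 [339 164]
 [355 165]
 [360 176]
 [365 165]
 [379 165]
 [391 178]
 [395 166]
 [405 166]
 [406 173]
 [417 179]
 [422 168]
 [434 168]
 [435 177]
 [437 170]
 [447 169]
 [447 106]]
[[307.0222  175.33406]
 [309.49496 101.14983]
 [449.70584 105.82353]
 [447.23306 180.00775]]
[[ 0.5975 -0.0512  0.267 ]
 [ 0.7935 -0.0536  0.267 ]
 [ 0.7869 -0.4185  0.267 ]
 [ 0.5914 -0.4115  0.267 ]]
[np.float64(0.3603), np.float64(0.196), np.float64(0.3649), np.float64(0.1956)] [ 0.6923278  -0.23368749  0.267     ]
89.02468789170675
-0.7061806100731008
-91.03473472074091
177.95364384618588
[ 0.5758948  -0.17112772  0.25      ] [ 0.57387322 -0.3010874   0.25      ]
[ 0.56956562 -0.16942614  0.285     ] [ 0.56759798 -0.29591819  0.285     ]
(array([ 0.56952909, -0.16970079,  0.2821509 ]), np.float64(0.0011217361576635382)) (array([ 0.56859516, -0.29787628,  0.27357732]), np.float64(0.002151101733613181))
[ 0.61279754 -0.12758089  0.21      ]
[ 0.6128768  -0.19738719  0.21      ]
[ 0.6119398  -0.27145408  0.21      ]
[ 0.60989804 -0.34439842  0.21      ]
```

The hopper shows four orange-block wands. In the top view they are at (336,175), (362,175), (390,176) and (417,177). Two look-alikes lie on the bench: a turquoise one at (361,288) and a pink one at (471,227). I'll choose the four orange ones in the blue hopper, which the close crop confirms. The handle is at about (0.568, -0.233, 0.280), which matches the shut geometry.

```bash
cat >> h.py <<'E'
BO=np.array([.490,-.233,0]); BY=np.radians(-1.0)
def binp(x,y,z): return BO+R.from_euler('z',BY).apply([x,y,z])
def panel(along,off,y,th):
    "point in hopper at lean th (0.2 shut..1.3 open)"
    return binp(.140-along*np.sin(th)+off*np.cos(th),y,.045+along*np.cos(th)+off*np.sin(th))
def Rdown(az,tilt=0):
    "tool down, tool x at azimuth az (deg)"
    a=np.radians(az); x=np.array([np.cos(a),np.sin(a),0]);z=np.array([0,0,-1.]);y=np.cross(z,x)
    return R.from_matrix(np.c_[x,y,z])
E
python3 - <<'E'
from h import *
hd=panel(.245,-.015,0,.2);print(hd)
for p in ([.35,-.45,.38],[hd[0],hd[1],.37],[hd[0],hd[1],hd[2]-.012]): 
    d,r=rel(p,Rdown(-1)); print(d.round(4),r.round(3))
E
```

```text
[ 0.56661334 -0.23433729  0.28213627]
[-0.082  -0.1741 -0.1538] [-1.000e-03  1.000e-03 -1.203e+00]
[-0.21   -0.4516 -0.1437] [-1.000e-03  1.000e-03 -1.203e+00]
[-0.2099 -0.4516 -0.0438] [-1.000e-03  1.000e-03 -1.203e+00]
```

```bash
python3 -m pendant '[{"dp":[-0.02,-0.04,-0.06],"rotation":[0,0,-0.15],"fingers":-0.1},{"dp":[-0.05,-0.09,-0.11],"rotation":[0,0,-0.32],"fingers":-0.1},{"dp":[-0.08,-0.15,-0.15],"rotation":[0,0,-0.5],"fingers":-0.1},{"dp":[-0.11,-0.21,-0.15],"rotation":[0,0,-0.68],"fingers":-0.1},{"dp":[-0.135,-0.27,-0.15],"rotation":[0,0,-0.86],"fingers":-0.1},{"dp":[-0.16,-0.33,-0.15],"rotation":[0,0,-1.04],"fingers":-0.1},{"dp":[-0.185,-0.39,-0.145],"rotation":[0,0,-1.203],"fingers":-0.1},{"dp":[-0.2,-0.43,-0.144],"rotation":[0,0,-1.203],"fingers":-0.1},{"dp":[-0.21,-0.4516,-0.144],"rotation":[0,0,-1.203],"fingers":-0.1},{"dp":[-0.21,-0.4516,-0.144],"rotation":[0,0,-1.203],"fingers":-0.1},{"dp":[-0.21,-0.4516,-0.144],"rotation":[0,0,-1.203],"fingers":-0.1},{"dp":[-0.21,-0.4516,-0.144],"rotation":[0,0,-1.203],"fingers":-0.1}]' 15; python3 - <<'E'
from h import *
cv2.imwrite("pics/w1.png",arm.get_image("wrist")); crop(arm.get_image("scene"),250,480,150,420,2,"s1.png")
hd=panel(.245,-.015,0,.2)
d,r=rel([hd[0],hd[1],hd[2]-.012],Rdown(-1)); print(d.round(4),r.round(3)); print(proj("wrist",panel(.245,-.015,.06,.2)),proj("wrist",panel(.245,-.015,-.06,.2)))
E
```

```text
clock: 1.65
position: [0.5658, -0.2359, 0.3704]
ee_rot: [-3.141, 0.031, 0.001]
force: [-0.1, -0.2, -0.4]
width: 0.554
[ 0.0008 -0.0014  0.1004] [-0.     0.    -0.002]
[334.16979187 144.07990394] [334.4084866  336.40312223]
```

View pics/w1.png

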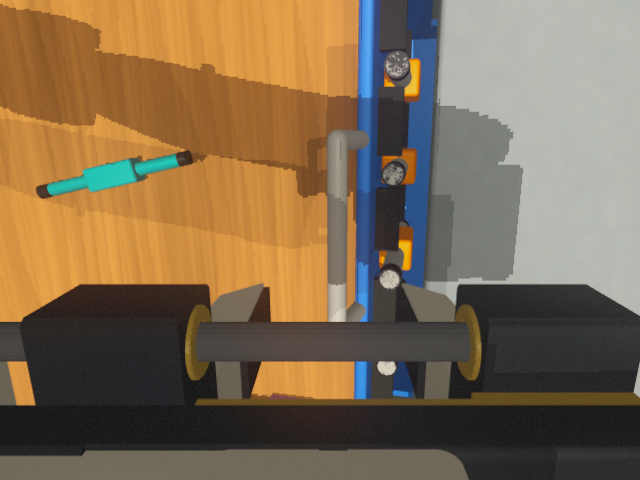

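View pics/s1.png

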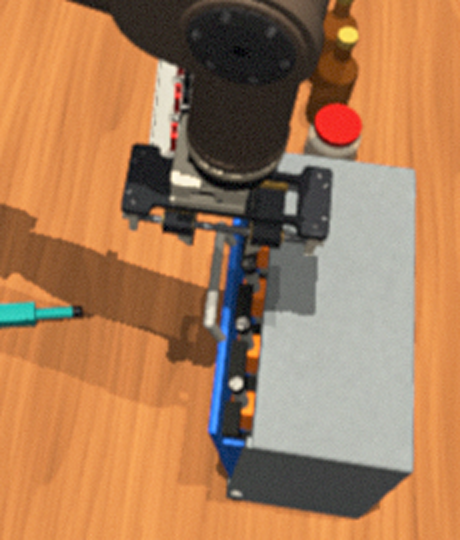

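```bash
python3 -m pendant '[{"dp":[0.002,-0.002,0.05],"rotation":[0,0,0],"fingers":-0.1},{"dp":[0.002,-0.002,0.085],"rotation":[0,0,0],"fingers":-0.1},{"dp":[0.002,-0.002,0.1],"rotation":[0,0,0],"fingers":-0.1},{"dp":[0.002,-0.002,0.1],"rotation":[0,0,0],"fingers":-0.1},{"dp":[0.002,-0.002,0.1],"rotation":[0,0,0],"fingers":1},{"dp":[0.002,-0.002,0.1],"rotation":[0,0,0],"fingers":1},{"dp":[0.002,-0.002,0.1],"rotation":[0,0,0],"fingers":1},{"dp":[0.002,-0.002,0.1],"rotation":[0,0,0],"fingers":1},{"dp":[0.002,-0.002,0.1],"rotation":[0,0,0],"fingers":1},{"dp":[0.002,-0.002,0.1],"rotation":[0,0,0],"fingers":1}]' 12; python3 - <<'E'
from h import *
p0,R0=tool()
h0=panel(.245,-.015,0,.2)
for th in np.arange(.2,1.31,.1):
    h=panel(.245,-.015,0,th); print(round(th,2), R0.inv().apply(h-h0).round(3))
E
```

```text
clock: 3.0
position: [0.568, -0.2337, 0.2707]
ee_rot: [-3.141, 0.03, 0.0]
force: [1.4, 1.5, 1.9]
width: 0.123
0.2 [0. 0. 0.]
0.3 [-0.023  0.     0.008]
0.4 [-0.046  0.     0.017]
0.5 [-0.067  0.     0.029]
0.6 [-0.087  0.     0.043]
0.7 [-0.106  0.     0.059]
0.8 [-0.123  0.     0.077]
0.9 [-0.138  0.     0.097]
1.0 [-0.151  0.     0.117]
1.1 [-0.162  0.     0.139]
1.2 [-0.17   0.     0.162]
1.3 [-0.177  0.     0.186]
```

```bash
python3 -m pendant '[{"dp":[-0.011,0,0.004],"rotation":[0,0,0],"fingers":1},{"dp":[-0.023,0,0.008],"rotation":[0,0,0],"fingers":1},{"dp":[-0.035,0,0.012],"rotation":[0,0,0],"fingers":1},{"dp":[-0.046,0,0.017],"rotation":[0,0,0],"fingers":1},{"dp":[-0.056,0,0.023],"rotation":[0,0,0],"fingers":1},{"dp":[-0.067,0,0.029],"rotation":[0,0,0],"fingers":1},{"dp":[-0.077,0,0.036],"rotation":[0,0,0],"fingers":1},{"dp":[-0.087,0,0.043],"rotation":[0,0,0],"fingers":1},{"dp":[-0.097,0,0.051],"rotation":[0,0,0],"fingers":1},{"dp":[-0.106,0,0.059],"rotation":[0,0,0],"fingers":1},{"dp":[-0.115,0,0.068],"rotation":[0,0,0],"fingers":1},{"dp":[-0.123,0,0.077],"rotation":[0,0,0],"fingers":1}]'; python3 - <<'E'
from h import *
crop(arm.get_image("scene"),250,480,150,420,2,"s2.png")
E
```

```text
clock: 4.5
position: [0.4442, -0.2312, 0.193]
ee_rot: [-3.141, 0.03, 0.001]
force: [1.6, -0.4, 0.3]
width: 0.128
```

View pics/s2.png

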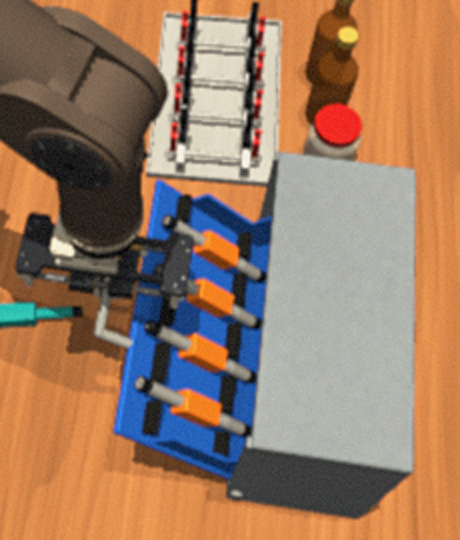

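```bash
python3 -m pendant '[{"dp":[-0.008,0,0.01],"rotation":[0,0,0],"fingers":1},{"dp":[-0.015,0,0.02],"rotation":[0,0,0],"fingers":1},{"dp":[-0.022,0,0.03],"rotation":[0,0,0],"fingers":1},{"dp":[-0.028,0,0.04],"rotation":[0,0,0],"fingers":1},{"dp":[-0.034,0,0.051],"rotation":[0,0,0],"fingers":1},{"dp":[-0.039,0,0.062],"rotation":[0,0,0],"fingers":1},{"dp":[-0.043,0,0.073],"rotation":[0,0,0],"fingers":1},{"dp":[-0.047,0,0.085],"rotation":[0,0,0],"fingers":1},{"dp":[-0.051,0,0.097],"rotation":[0,0,0],"fingers":1},{"dp":[-0.053,0,0.105],"rotation":[0,0,0],"fingers":1},{"dp":[-0.054,0,0.11],"rotation":[0,0,0],"fingers":1},{"dp":[-0.054,0,0.111],"rotation":[0,0,0],"fingers":1}]'
```

```text
clock: 6.05
position: [0.3915, -0.2306, 0.0822]
ee_rot: [3.141, -0.03, 0.005]
force: [3.5, 0.7, 18.8]
width: 0.125
```

```bash
python3 -m pendant '[{"dp":[0,0,-0.001],"rotation":[0,0,0],"fingers":0.35},{"dp":[0,0,-0.001],"rotation":[0,0,0],"fingers":0.35},{"dp":[0,0,-0.001],"rotation":[0,0,0],"fingers":0.35},{"dp":[0,0,-0.02],"rotation":[0,0,0],"fingers":0.35},{"dp":[0,0,-0.05],"rotation":[0,0,0],"fingers":0.35},{"dp":[0,0,-0.1],"rotation":[0,0,0],"fingers":0.35},{"dp":[0,0,-0.16],"rotation":[0,0,0],"fingers":0.35},{"dp":[0,0,-0.22],"rotation":[0,0,0],"fingers":0.35},{"dp":[0,0.02,-0.26],"rotation":[0,0,0.18],"fingers":0},{"dp":[-0.03,0.05,-0.26],"rotation":[0,0,0.36],"fingers":-0.1},{"dp":[-0.05,0.05,-0.26],"rotation":[0,0,0.54],"fingers":-0.1},{"dp":[-0.05,0.05,-0.26],"rotation":[0,0,0.72],"fingers":-0.1},{"dp":[-0.05,0.05,-0.26],"rotation":[0,0,0.9],"fingers":-0.1},{"dp":[-0.05,0.05,-0.26],"rotation":[0,0,1.08],"fingers":-0.1},{"dp":[-0.05,0.05,-0.26],"rotation":[0,0,1.26],"fingers":-0.1},{"dp":[-0.05,0.05,-0.26],"rotation":[0,0,1.44],"fingers":-0.1},{"dp":[-0.05,0.05,-0.26],"rotation":[0,0,1.56],"fingers":-0.1},{"dp":[-0.05,0.05,-0.26],"rotation":[0,0,1.56],"fingers":-0.1}]'; python3 - <<'E'
from h import *
print(tool()[0],tool()[1].as_matrix().round(3),arm.observe()['joints'].round(2))
for n in ("wrist","top","scene"): cv2.imwrite(f"pics/{n}3.png",arm.get_image(n))
t=cv2.imread("pics/top3.png"); crop(t,150,460,90,250,2.5,"top3c.png")
s=cv2.imread("pics/scene3.png"); crop(s,250,480,150,420,2,"s3.png")
E
```

```text
clock: 8.3
position: [0.3393, -0.2792, 0.3416]
ee_rot: [-2.212, 2.229, -0.002]
force: [0.6, -0.2, 0.3]
width: 0.547
[ 0.33934869 -0.2792353   0.34161769] [[-0.008 -1.     0.002]
 [-1.     0.008 -0.   ]
 [ 0.    -0.002 -1.   ]] [ 0.81  0.06 -0.25  1.79  0.01  1.29 -1.03]
```

View pics/wrist3.png

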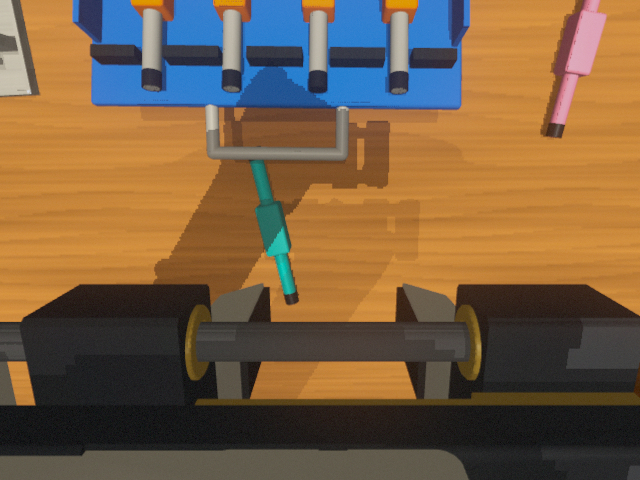

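View pics/top3c.png

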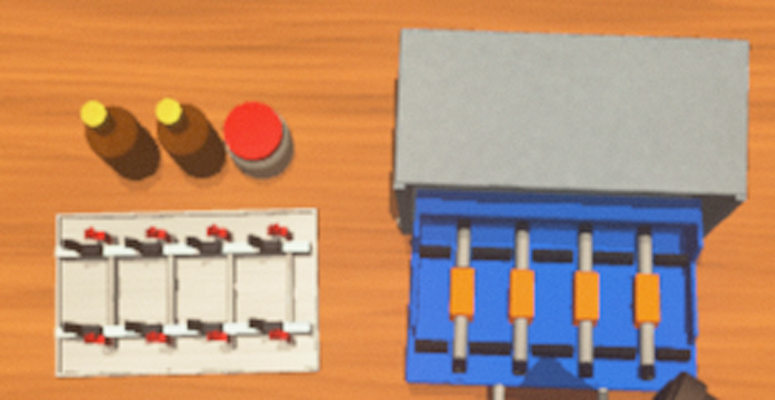

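View pics/s3.png

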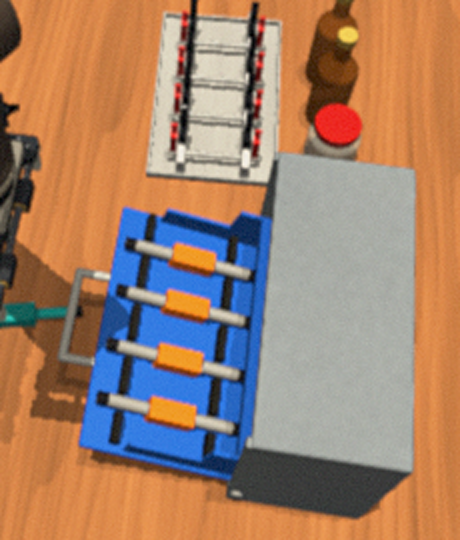

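```bash
cat >> h.py <<'E'
def orange(img,roi,mina=60):
    hsv=cv2.cvtColor(img,cv2.COLOR_BGR2HSV); m=cv2.inRange(hsv,(10,190,170),(20,255,255)); k=np.zeros_like(m); x0,x1,y0,y1=roi; k[y0:y1,x0:x1]=m[y0:y1,x0:x1]
    k=cv2.morphologyEx(k,cv2.MORPH_OPEN,np.ones((3,3),np.uint8))
    return [cv2.minAreaRect(c) for c in cv2.findContours(k,cv2.RETR_EXTERNAL,cv2.CHAIN_APPROX_NONE)[0] if cv2.contourArea(c)>mina]
E
python3 - <<'E'
from h import *
t=cv2.imread("pics/top3.png"); s=cv2.imread("pics/scene3.png")
a=orange(t,(310,440,165,245)); b=orange(s,(290,380,260,380))
a.sort(key=lambda r:r[0][0]); b.sort(key=lambda r:r[0][1])
print([ (np.round(r[0],1),np.round(r[1],1)) for r in a]); print([ (np.round(r[0],1),np.round(r[1],1)) for r in b])
B=[]
for i,(r,q) in enumerate(zip(a,b)):
    w=onz("top",r[0],.099); B.append(w); P,e=tri("top",r[0],"scene",q[0]); print(w.round(4),P.round(4),round(e,4), "pred",panel(.101,.028,.108-.072*i,1.3).round(4))
w=np.array(B); f=np.polyfit(w[:,1],w[:,0],1); print("yaw",np.degrees(-np.arctan(f[0])))
E
```

```text
[(array([334. , 206.5]), array([17.,  8.])), (array([358., 207.]), array([18.,  8.])), (array([384., 208.]), array([18.,  8.])), (array([408., 209.]), array([18.,  8.]))]
[(array([346.6, 278.4]), array([20.9,  8.2])), (array([343.4, 302. ]), array([21.1,  8.5])), (array([339.6, 329. ]), array([21.5,  9.2])), (array([336. , 356.1]), array([22.3,  9.9]))]
[ 0.5412 -0.1238  0.099 ] [ 0.5414 -0.1241  0.092 ] 0.0015 pred [ 0.542  -0.1259  0.099 ]
[ 0.5409 -0.1931  0.099 ] [ 0.5406 -0.1938  0.0928] 0.0024 pred [ 0.5408 -0.1979  0.099 ]
[ 0.5392 -0.2682  0.099 ] [ 0.5391 -0.2692  0.0929] 0.0019 pred [ 0.5395 -0.2699  0.099 ]
[ 0.5375 -0.3375  0.099 ] [ 0.538  -0.3392  0.0898] 0.0016 pred [ 0.5383 -0.3419  0.099 ]
yaw -1.0071529845499394
```

```bash
cat >> h.py <<'E'
BO[1]=-.229
def Rwand(az,tilt):
    "tool x at az (near -90), tool z leaning so hand top is towards +x by tilt deg"
    return R.from_rotvec(np.radians(tilt)*R.from_euler('z',az+90,degrees=True).apply([0,1,0]))*Rdown(az)
def grasp(i,back=0,tilt=8):
    Rt=Rwand(-91,tilt); m=panel(.101,.014,.108-.072*i,1.3); z=Rt.apply([0,0,1])
    return m+z*(.009-back),Rt
def show(p,Rt):
    d,r=rel(p,Rt); print("dp",d.round(4),"rot",r.round(4))
E
python3 - <<'E'
from h import *
p,Rt=grasp(0,.07); print(p,Rt.as_matrix().round(3)); show(p,Rt)
E
```

```text
[ 0.54679166 -0.12197485  0.14591355] [[-0.017 -0.99  -0.139]
 [-1.     0.017  0.002]
 [ 0.     0.139 -0.99 ]]
dp [-0.1587 -0.2058  0.1964] rot [-0.142  -0.0014  0.0117]
```

```bash
python3 -m pendant '[{"dp":[-0.03,-0.04,0.02],"rotation":[-0.04,0,0.012],"fingers":-0.1},{"dp":[-0.065,-0.085,0.05],"rotation":[-0.08,0,0.012],"fingers":-0.1},{"dp":[-0.1,-0.13,0.08],"rotation":[-0.12,0,0.012],"fingers":-0.1},{"dp":[-0.135,-0.175,0.12],"rotation":[-0.142,-0.001,0.012],"fingers":-0.1},{"dp":[-0.159,-0.206,0.16],"rotation":[-0.142,-0.001,0.012],"fingers":-0.1},{"dp":[-0.159,-0.206,0.19],"rotation":[-0.142,-0.001,0.012],"fingers":-0.1},{"dp":[-0.159,-0.206,0.196],"rotation":[-0.142,-0.001,0.012],"fingers":-0.1},{"dp":[-0.159,-0.206,0.196],"rotation":[-0.142,-0.001,0.012],"fingers":-0.1}]'; python3 - <<'E'
from h import *
p,Rt=grasp(0); show(p,Rt)
cv2.imwrite("pics/w4.png",arm.get_image("wrist"))
crop(arm.get_image("top"),250,460,140,260,3,"t4.png")
E
```

```text
clock: 9.45
position: [0.5468, -0.1223, 0.1468]
ee_rot: [2.13, -2.169, -0.151]
force: [1.0, -1.2, 0.6]
width: 0.552
dp [-0.0004 -0.0001  0.0709] rot [ 0.0001 -0.0005 -0.0006]
```

View pics/w4.png

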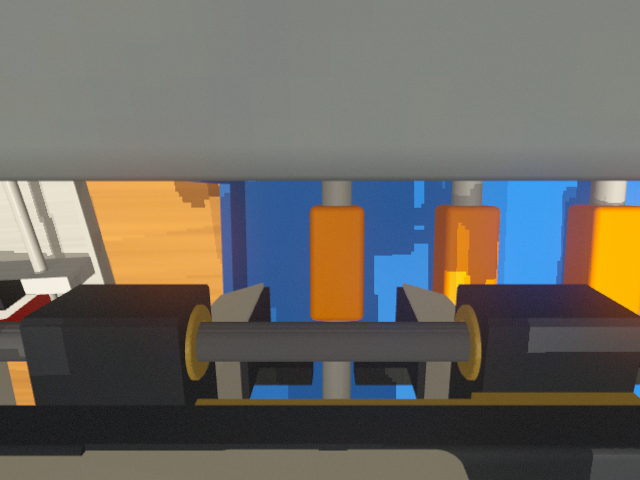

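View pics/t4.png

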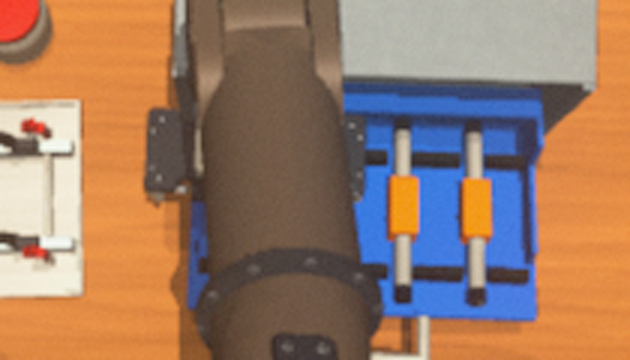

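```bash
python3 - <<'E'
from h import *
K,Rm,t=cam("wrist"); print(-Rm.T@t, (Rm.T[:,2]).round(3)); p,R0=tool(); print(R0.inv().apply(-Rm.T@t-p))
E
```

```text
[ 0.63579158 -0.12494456  0.29575355] [-0.382  0.005 -0.924]
[ 0.00099304 -0.0672419  -0.15851525]
```

```bash
cat >> h.py <<'E'
def Rw(yaw,tilt): return R.from_euler('z',yaw,degrees=True)*R.from_euler('y',tilt,degrees=True)*Rdown(90)
def grasp(i,back=0,tilt=10):
    Rt=Rw(-1,tilt); m=panel(.101,.014,.108-.072*i,1.3); z=Rt.apply([0,0,1])
    return m+z*(.009-back),Rt
E
python3 - <<'E'
from h import *
p,R0=tool(); 
d,r=rel(p+[-.05,0,.1],Rw(-1,0)); print(d,r,np.degrees(np.linalg.norm(r)))
E
```

```text
[ 0.00103438  0.06320658 -0.09221637] [-1.46639267e-03 -2.15397573e-01  3.13293107e+00] 179.92749891215985
```

```bash
python3 -m pendant '[{"dp":[0,0.02,-0.05],"rotation":[0,0.012,-0.18],"fingers":-0.1},{"dp":[0.001,0.05,-0.09],"rotation":[0,0.025,-0.36],"fingers":-0.1},{"dp":[0.001,0.063,-0.092],"rotation":[0,0.037,-0.54],"fingers":-0.1},{"dp":[0.001,0.063,-0.092],"rotation":[0,0.049,-0.72],"fingers":-0.1},{"dp":[0.001,0.063,-0.092],"rotation":[0,0.062,-0.9],"fingers":-0.1},{"dp":[0.001,0.063,-0.092],"rotation":[0,0.074,-1.08],"fingers":-0.1},{"dp":[0.001,0.063,-0.092],"rotation":[0,0.087,-1.26],"fingers":-0.1},{"dp":[0.001,0.063,-0.092],"rotation":[0,0.099,-1.44],"fingers":-0.1},{"dp":[0.001,0.063,-0.092],"rotation":[0,0.111,-1.62],"fingers":-0.1},{"dp":[0.001,0.063,-0.092],"rotation":[0,0.124,-1.8],"fingers":-0.1},{"dp":[0.001,0.063,-0.092],"rotation":[0,0.136,-1.98],"fingers":-0.1},{"dp":[0.001,0.063,-0.092],"rotation":[0,0.148,-2.16],"fingers":-0.1},{"dp":[0.001,0.063,-0.092],"rotation":[0,0.161,-2.34],"fingers":-0.1},{"dp":[0.001,0.063,-0.092],"rotation":[0,0.173,-2.52],"fingers":-0.1},{"dp":[0.001,0.063,-0.092],"rotation":[0,0.186,-2.7],"fingers":-0.1},{"dp":[0.001,0.063,-0.092],"rotation":[0,0.198,-2.88],"fingers":-0.1},{"dp":[0.001,0.063,-0.092],"rotation":[0,0.21,-3.06],"fingers":-0.1},{"dp":[0.001,0.063,-0.092],"rotation":[0.001,0.216,-3.136],"fingers":-0.1},{"dp":[0.001,0.063,-0.092],"rotation":[0.001,0.216,-3.136],"fingers":-0.1}]'; python3 - <<'E'
from h import *
print(arm.observe()['joints'].round(2))
for b in (.07,0):
  p,Rt=grasp(0,b); show(p,Rt)
cv2.imwrite("pics/w5.png",arm.get_image("wrist"))
E
```

```text
clock: 11.92
position: [0.4978, -0.1233, 0.2488]
ee_rot: [2.241, 2.199, -0.0]
force: [-0.6, 0.2, -0.1]
width: 0.555
[ 0.97  0.46 -1.14  1.75  0.45  1.22  1.26]
dp [0.0024 0.0509 0.1032] rot [ 0.1761  0.0015 -0.0015]
dp [0.0025 0.0387 0.1722] rot [ 0.1761  0.0015 -0.0015]
```

View pics/w5.png

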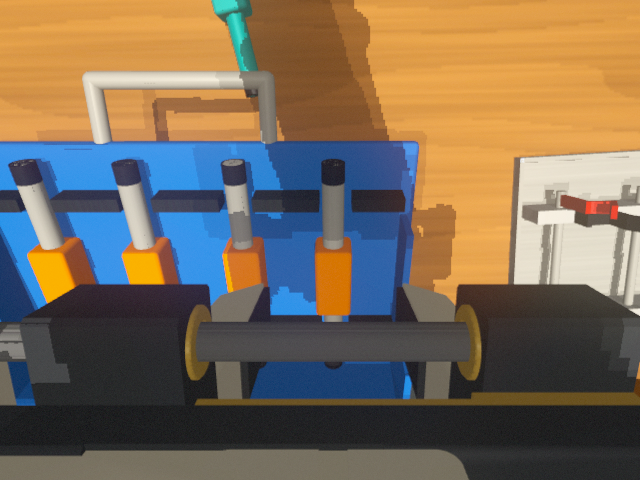

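```bash
python3 -m pendant '[{"dp":[0.002,0.03,0.03],"rotation":[0.09,0.001,-0.001],"fingers":-0.1},{"dp":[0.002,0.051,0.075],"rotation":[0.176,0.001,-0.001],"fingers":-0.1},{"dp":[0.002,0.051,0.103],"rotation":[0.176,0.001,-0.001],"fingers":-0.1},{"dp":[0.002,0.051,0.103],"rotation":[0.176,0.001,-0.001],"fingers":-0.1},{"dp":[0.002,0.046,0.13],"rotation":[0.176,0.001,-0.001],"fingers":-0.1},{"dp":[0.002,0.042,0.155],"rotation":[0.176,0.001,-0.001],"fingers":-0.1},{"dp":[0.002,0.04,0.165],"rotation":[0.176,0.001,-0.001],"fingers":-0.1},{"dp":[0.002,0.039,0.172],"rotation":[0.176,0.001,-0.001],"fingers":-0.1},{"dp":[0.002,0.039,0.172],"rotation":[0.176,0.001,-0.001],"fingers":-0.1}]'; python3 - <<'E'
from h import *
print(arm.observe()['joints'].round(2))
p,Rt=grasp(0,0); show(p,Rt)
cv2.imwrite("pics/w6.png",arm.get_image("wrist"))
E
```

```text
clock: 13.1
position: [0.5374, -0.1222, 0.0774]
ee_rot: [-2.151, -2.11, 0.185]
force: [-0.1, -0.7, -0.3]
width: 0.549
[ 0.71  0.78 -0.94  1.71  0.63  1.19  1.1 ]
dp [ 0.0004 -0.0005  0.0009] rot [ 0.0009  0.0006 -0.0019]
```

View pics/w6.png

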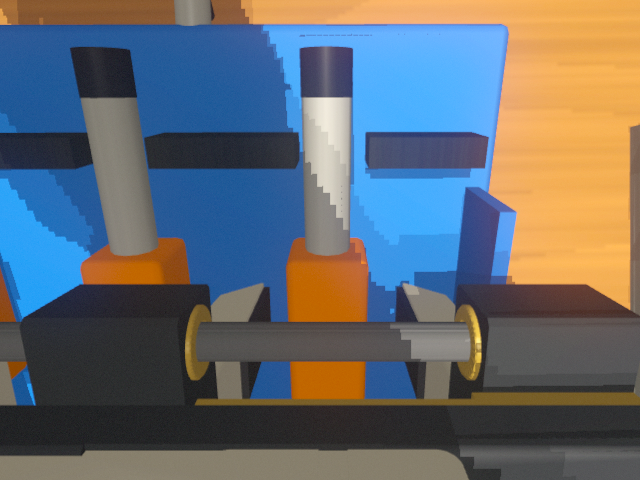

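```bash
python3 -m pendant '[{"dp":[0,0,0],"rotation":[0,0,0],"fingers":1},{"dp":[0,0,0],"rotation":[0,0,0],"fingers":1},{"dp":[0,0,0],"rotation":[0,0,0],"fingers":1},{"dp":[0,0,0],"rotation":[0,0,0],"fingers":1},{"dp":[0,0,0],"rotation":[0,0,0],"fingers":1},{"dp":[0,0,0],"rotation":[0,0,0],"fingers":1},{"dp":[0,0.001,-0.01],"rotation":[0,0,0],"fingers":1},{"dp":[0,0.002,-0.022],"rotation":[0,0,0],"fingers":1},{"dp":[0,0.003,-0.035],"rotation":[0,0,0],"fingers":1},{"dp":[0,0.003,-0.035],"rotation":[0,0,0],"fingers":1}]' 40; python3 - <<'E'
from h import *
print(arm.observe()['joints'].round(2))
cv2.imwrite("pics/w7.png",arm.get_image("wrist"))
E
```

```text
clock: 14.4
position: [0.5473, -0.122, 0.1127]
ee_rot: [-2.152, -2.111, 0.183]
force: [-0.3, -0.0, -1.1]
width: 0.303
[ 0.71  0.75 -0.96  1.66  0.6   1.26  1.13]
```

View pics/w7.png

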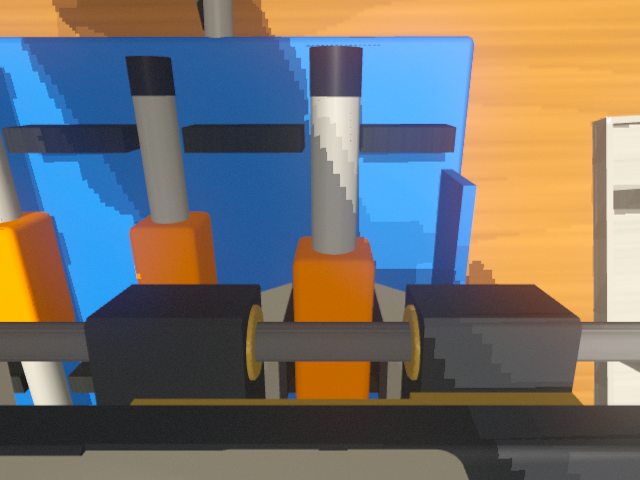

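```bash
python3 -m pendant '[{"dp":[0,-0.02,-0.002],"rotation":[0,0,0],"fingers":1},{"dp":[0,-0.04,-0.004],"rotation":[0,0,0],"fingers":1},{"dp":[0,-0.06,-0.006],"rotation":[0,0,0],"fingers":1},{"dp":[0,-0.08,-0.008],"rotation":[0,0,0],"fingers":1},{"dp":[0,-0.084,-0.03],"rotation":[0,0,0],"fingers":1},{"dp":[0,-0.091,-0.07],"rotation":[0,0,0],"fingers":1},{"dp":[0,-0.1,-0.12],"rotation":[0,0,0],"fingers":1},{"dp":[0,-0.11,-0.17],"rotation":[0,0,0],"fingers":1},{"dp":[0,-0.11,-0.17],"rotation":[0,0,0],"fingers":1}]'; python3 - <<'E'
from h import *
print(arm.observe()['joints'].round(2))
show([.59,.211,.36],Rw(2,0))
crop(arm.get_image("scene"),250,480,150,420,2,"s8.png")
E
```

```text
clock: 15.58
position: [0.4694, -0.1198, 0.3014]
ee_rot: [-2.155, -2.114, 0.179]
force: [0.5, 0.1, -1.9]
width: 0.301
[ 0.9   0.47 -1.13  1.6   0.39  1.51  1.28]
dp [ 0.333   0.1029 -0.0774] rot [-0.1667 -0.0026 -0.0541]
```

View pics/s8.png

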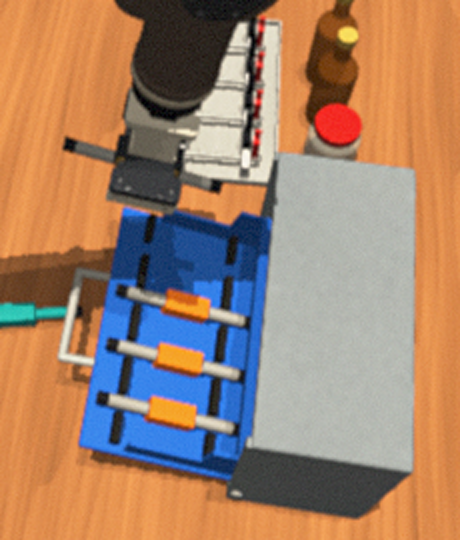

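```bash
python3 -m pendant '[{"dp":[0.04,0.01,-0.02],"rotation":[-0.02,0,-0.007],"fingers":1},{"dp":[0.09,0.03,-0.05],"rotation":[-0.05,0,-0.015],"fingers":1},{"dp":[0.14,0.05,-0.077],"rotation":[-0.08,-0.001,-0.025],"fingers":1},{"dp":[0.19,0.07,-0.077],"rotation":[-0.11,-0.001,-0.035],"fingers":1},{"dp":[0.24,0.09,-0.077],"rotation":[-0.14,-0.002,-0.045],"fingers":1},{"dp":[0.29,0.1,-0.077],"rotation":[-0.167,-0.003,-0.054],"fingers":1},{"dp":[0.333,0.103,-0.077],"rotation":[-0.167,-0.003,-0.054],"fingers":1},{"dp":[0.333,0.103,-0.077],"rotation":[-0.167,-0.003,-0.054],"fingers":1},{"dp":[0.333,0.103,-0.077],"rotation":[-0.167,-0.003,-0.054],"fingers":1}]'; python3 - <<'E'
from h import *
print(arm.observe()['joints'].round(2))
c=cam("wrist"); np.savez("c9.npz",K=c[0],R=c[1],t=c[2])
cv2.imwrite("pics/w9.png",arm.get_image("wrist"))
E
```

```text
clock: 16.75
position: [0.5892, 0.2097, 0.3553]
ee_rot: [-2.181, -2.258, 0.007]
force: [0.1, -0.2, -2.5]
width: 0.307
[ 0.19  0.57 -1.07  1.3   0.49  1.56  0.79]
```

View pics/w9.png

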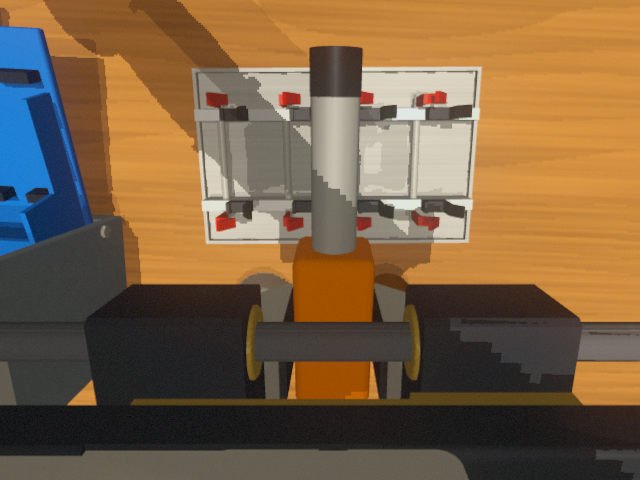

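```bash
python3 - <<'E'
from h import *
d=np.load("c9.npz"); c=(d["K"],d["R"],d["t"])
im=cv2.imread("pics/w9.png")
P=[onz("wrist",q,.014,c) for q in ((193,69),(481,67),(469,243),(207,243))]
print(np.round(P,4),np.mean(P,0).round(4)); P=np.array(P)
for i in range(4): v=P[i]-P[i-1]; print(np.linalg.norm(v[:2]).round(4),np.degrees(np.arctan2(v[1],v[0])).round(2))
for q in ((195,115),(478,113),(202,206),(471,204)): print(onz("wrist",q,.04,c).round(4))
crop(im,180,490,50,260,2.5,"w9c.png")
E
```

```text
[[0.4549 0.0481 0.014 ]
 [0.442  0.3659 0.014 ]
 [0.6419 0.3757 0.014 ]
 [0.6532 0.0557 0.014 ]] [0.548  0.2113 0.014 ]
0.1985 -177.81
0.3181 92.32
0.2001 2.8
0.3202 -87.98
[0.5045 0.0563 0.04  ]
[0.492 0.36  0.04 ]
[0.6032 0.0596 0.04  ]
[0.5903 0.3639 0.04  ]
```

View pics/w9c.png

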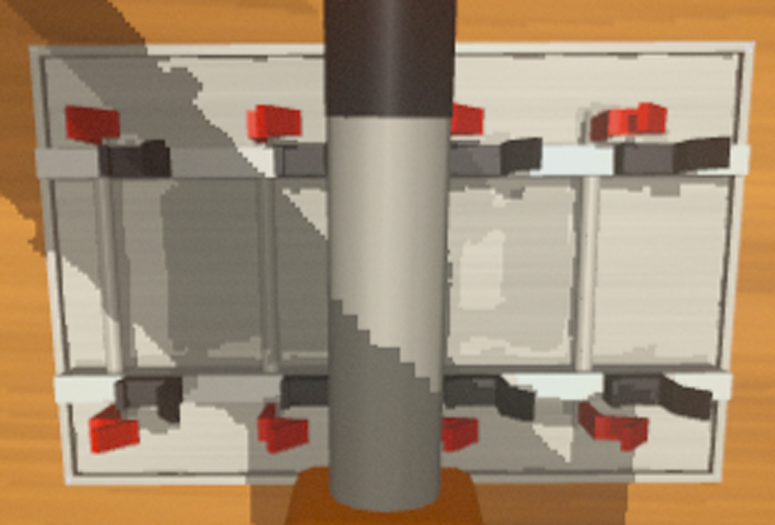

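```bash
cat >> h.py <<'E'
RO=np.array([.5475,.211,0]); RY=2.3
def seat(k,h,tilt=-5,dy=0,dx=0,off=.009):
    Rt=Rw(RY,tilt); m=RO+R.from_euler('z',RY,degrees=True).apply([dx,-.108+.072*k+dy,.062+h])
    return m+Rt.apply([0,0,1])*off,Rt
E
python3 - <<'E'
from h import *
d=np.load("c9.npz"); c=(d["K"],d["R"],d["t"])
Rz=R.from_euler('z',RY,degrees=True)
for q in ((108,270),(267,270),(587,270)): print((Rz.inv().apply(onz("wrist",np.array(q)/2.5+[180,50],.032,c)-RO)).round(4))
for h in (.12,.05,0): show(*seat(3,h))
E
```

```text
[-0.0033 -0.1278  0.032 ]
[-0.0029 -0.0564  0.032 ]
[-0.0021  0.0869  0.032 ]
dp [ 0.1117 -0.0411  0.1827] rot [-0.0917  0.002  -0.0067]
dp [ 0.1118 -0.0408  0.2526] rot [-0.0917  0.002  -0.0067]
dp [ 0.1119 -0.0406  0.3026] rot [-0.0917  0.002  -0.0067]
```

```bash
python3 -m pendant '[{"dp":[0.03,-0.012,0.01],"rotation":[-0.03,0,-0.002],"fingers":1},{"dp":[0.065,-0.025,0.03],"rotation":[-0.06,0.001,-0.004],"fingers":1},{"dp":[0.1,-0.038,0.07],"rotation":[-0.092,0.002,-0.007],"fingers":1},{"dp":[0.112,-0.041,0.12],"rotation":[-0.092,0.002,-0.007],"fingers":1},{"dp":[0.112,-0.041,0.17],"rotation":[-0.092,0.002,-0.007],"fingers":1},{"dp":[0.112,-0.041,0.21],"rotation":[-0.092,0.002,-0.007],"fingers":1},{"dp":[0.112,-0.041,0.24],"rotation":[-0.092,0.002,-0.007],"fingers":1},{"dp":[0.112,-0.041,0.25],"rotation":[-0.092,0.002,-0.007],"fingers":1},{"dp":[0.112,-0.041,0.25],"rotation":[-0.092,0.002,-0.007],"fingers":1}]'; python3 - <<'E'
from h import *
print(arm.observe()['joints'].round(2))
for h in (.05,0): show(*seat(3,h))
cv2.imwrite("pics/w10.png",arm.get_image("wrist"))
crop(arm.get_image("scene"),270,460,110,270,3,"s10.png")
for n in ("top",): print([onz(n,q,z).round(3) for q,z in (((187,135),.2),((217,134),.2),((251,143),.09))])
E
```

```text
clock: 17.92
position: [0.5441, 0.3182, 0.1057]
ee_rot: [2.134, 2.22, 0.096]
force: [-0.2, 0.6, -0.5]
width: 0.304
[-0.04  0.71 -0.94  1.71  0.74  1.02  0.36]
dp [ 0.0007 -0.0004  0.0026] rot [-0.      0.0005 -0.0009]
dp [ 0.0007 -0.0048  0.0524] rot [-0.      0.0005 -0.0009]
[array([0.717, 0.281, 0.2  ]), array([0.721, 0.2  , 0.2  ]), array([0.727, 0.123, 0.09 ])]
```

View pics/w10.png

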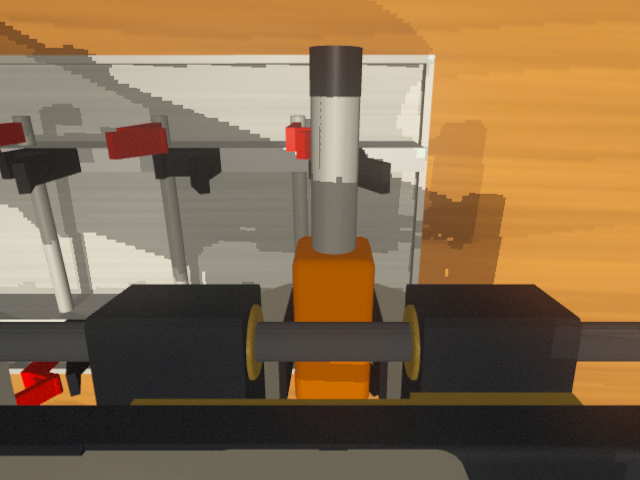

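View pics/s10.png

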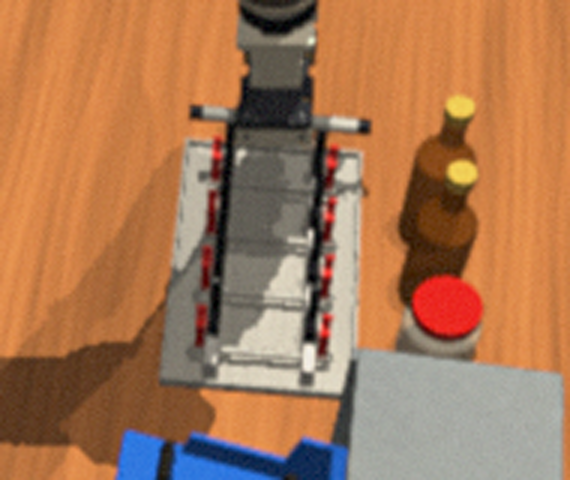

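```bash
python3 -m pendant '[{"dp":[0.001,-0.001,0.015],"rotation":[0,0,0],"fingers":1},{"dp":[0.001,-0.003,0.027],"rotation":[0,0,0],"fingers":1},{"dp":[0.001,-0.003,0.03],"rotation":[0,0,0],"fingers":1},{"dp":[0.001,-0.003,0.034],"rotation":[0,0,0],"fingers":1},{"dp":[0.001,-0.003,0.036],"rotation":[0,0,0],"fingers":1},{"dp":[0.001,-0.004,0.038],"rotation":[0,0,0],"fingers":1}]' 45; python3 - <<'E'
from h import *
show(*seat(3,0)); print(arm.observe()['force'])
cv2.imwrite("pics/w11.png",arm.get_image("wrist"))
E
```

```text
clock: 18.77
position: [0.5447, 0.3212, 0.0699]
ee_rot: [2.132, 2.22, 0.104]
force: [1.7, 1.3, 3.2]
width: 0.3
dp [-0.0022 -0.0024  0.0168] rot [ 0.0041 -0.0021 -0.0001]
[1.71985737 1.28074956 3.23267454]
```

View pics/w11.png

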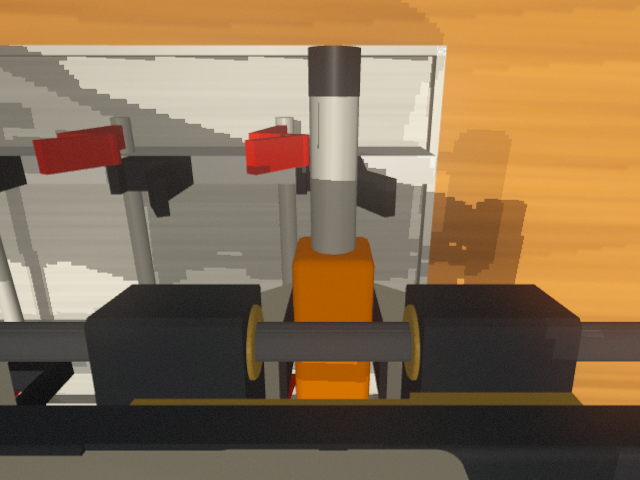

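```bash
python3 -m pendant '[{"dp":[-0.001,-0.001,0.004],"rotation":[0.004,0,0],"fingers":1},{"dp":[-0.001,-0.001,0.008],"rotation":[0.004,0,0],"fingers":1},{"dp":[-0.001,-0.002,0.011],"rotation":[0.004,0,0],"fingers":1},{"dp":[-0.001,-0.002,0.014],"rotation":[0.004,0,0],"fingers":1},{"dp":[-0.001,-0.002,0.017],"rotation":[0.004,0,0],"fingers":1},{"dp":[-0.001,-0.002,0.018],"rotation":[0.004,0,0],"fingers":1},{"dp":[-0.001,-0.002,0.019],"rotation":[0.004,0,0],"fingers":1}]' 45; python3 - <<'E'
from h import *
show(*seat(3,0)); print(arm.observe()['force'])
cv2.imwrite("pics/w12.png",arm.get_image("wrist"))
crop(arm.get_image("scene"),270,460,110,270,3,"s12.png")
E
```

```text
clock: 19.7
position: [0.5435, 0.3192, 0.0535]
ee_rot: [2.133, 2.22, 0.097]
force: [-16.6, -13.9, 45.1]
width: 0.299
dp [-0.0003  0.0004  0.0005] rot [ 0.0009  0.0012 -0.0001]
[-16.63123181 -13.92364314  45.10708616]
```

View pics/w12.png

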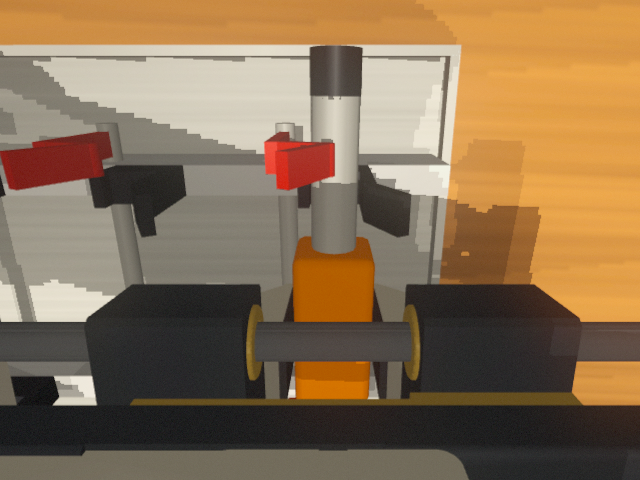

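View pics/s12.png

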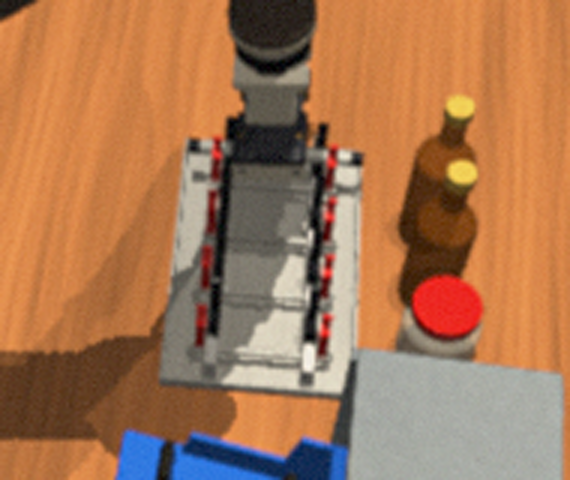

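```bash
python3 -m pendant '[{"dp":[0,0,-0.001],"rotation":[0,0,0],"fingers":1},{"dp":[0,0,-0.001],"rotation":[0,0,0],"fingers":0.2},{"dp":[0,0,-0.001],"rotation":[0,0,0],"fingers":-0.1},{"dp":[0,0,-0.001],"rotation":[0,0,0],"fingers":-0.1},{"dp":[0,0,-0.001],"rotation":[0,0,0],"fingers":-0.1},{"dp":[0,0,-0.02],"rotation":[0,0,0],"fingers":-0.1},{"dp":[0,0,-0.05],"rotation":[0,0,0],"fingers":-0.1},{"dp":[0,0,-0.1],"rotation":[0,0,0],"fingers":-0.1},{"dp":[0,0,-0.1],"rotation":[0,0,0],"fingers":-0.1}]' 45; python3 - <<'E'
from h import *
print(arm.observe()['force'],arm.observe()['joints'].round(2))
cv2.imwrite("pics/w13.png",arm.get_image("wrist"))
t=arm.get_image("top"); crop(t,150,460,90,250,2.5,"t13.png")
a=orange(t,(310,440,165,245)); print([r[0] for r in a])
p,Rt=grasp(1,.1); show(p,Rt); show([.48,.02,.3],Rw(0,5))
E
```

```text
clock: 20.92
position: [0.5356, 0.3216, 0.1585]
ee_rot: [2.131, 2.22, 0.108]
force: [-0.4, -0.4, -0.7]
width: 0.549
[-0.3639262  -0.41779313 -0.74518213] [-0.02  0.65 -0.98  1.68  0.68  1.09  0.4 ]
[(408.0, 209.0), (384.0, 208.0), (358.0, 207.0)]
dp [-0.5136 -0.0007 -0.0206] rot [0.2644 0.003  0.0575]
dp [-0.2969 -0.0535 -0.1508] rot [0.1772 0.0005 0.04  ]
```

View pics/w13.png

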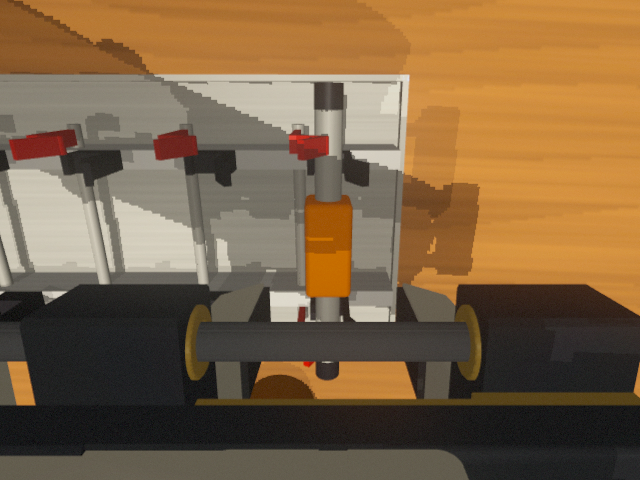

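View pics/t13.png

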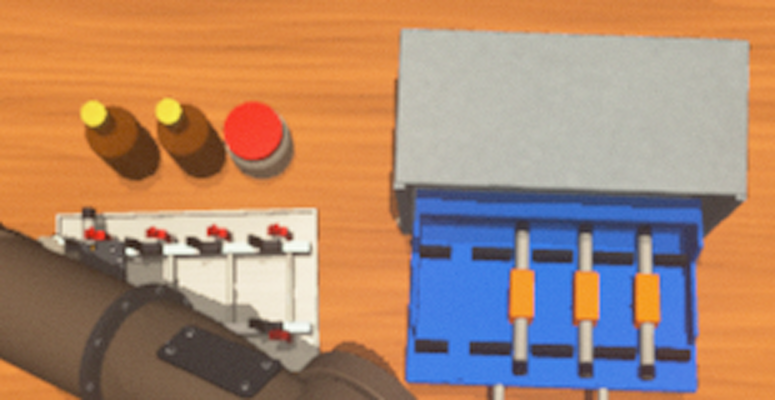

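```bash
python3 -m pendant '[{"dp":[-0.03,-0.005,-0.05],"rotation":[0.02,0,0.004],"fingers":-0.1},{"dp":[-0.08,-0.02,-0.1],"rotation":[0.05,0,0.01],"fingers":-0.1},{"dp":[-0.14,-0.035,-0.14],"rotation":[0.08,0,0.02],"fingers":-0.1},{"dp":[-0.2,-0.05,-0.15],"rotation":[0.11,0,0.025],"fingers":-0.1},{"dp":[-0.26,-0.05,-0.15],"rotation":[0.14,0,0.03],"fingers":-0.1},{"dp":[-0.32,-0.05,-0.15],"rotation":[0.17,0,0.04],"fingers":-0.1},{"dp":[-0.38,-0.04,-0.14],"rotation":[0.2,0.001,0.045],"fingers":-0.1},{"dp":[-0.44,-0.03,-0.12],"rotation":[0.23,0.002,0.05],"fingers":-0.1},{"dp":[-0.49,-0.015,-0.09],"rotation":[0.264,0.003,0.057],"fingers":-0.1},{"dp":[-0.513,-0.001,-0.05],"rotation":[0.264,0.003,0.057],"fingers":-0.1},{"dp":[-0.514,-0.001,-0.021],"rotation":[0.264,0.003,0.057],"fingers":-0.1},{"dp":[-0.514,-0.001,-0.021],"rotation":[0.264,0.003,0.057],"fingers":-0.1},{"dp":[-0.514,-0.001,-0.021],"rotation":[0.264,0.003,0.057],"fingers":-0.1}]'; python3 - <<'E'
from h import *
print(arm.observe()['joints'].round(2))
p,Rt=grasp(1,0); show(p,Rt)
cv2.imwrite("pics/w14.png",arm.get_image("wrist"))
crop(arm.get_image("scene"),290,460,120,250,4,"s14.png"); crop(arm.get_image("top"),150,300,150,260,4,"t14.png")
E
```

```text
clock: 22.65
position: [0.5527, -0.1937, 0.1765]
ee_rot: [-2.147, -2.113, 0.184]
force: [0.4, -0.2, 1.0]
width: 0.548
[ 0.81  0.72 -1.    1.53  0.58  1.4   1.29]
dp [-0.0004  0.0003  0.1013] rot [ 0.0009 -0.0001  0.0016]
```

View pics/w14.png

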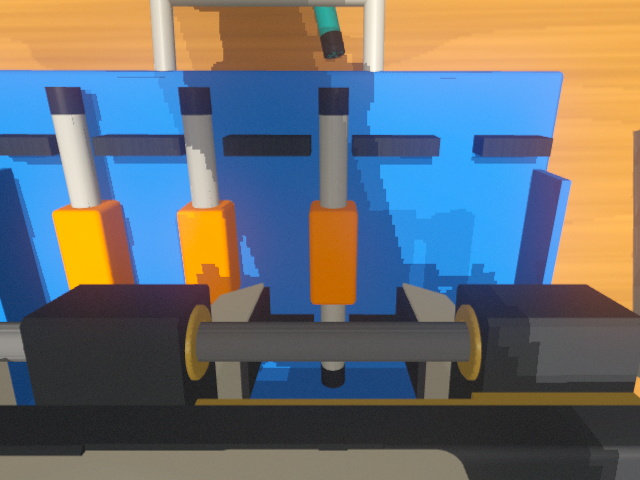

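View pics/s14.png

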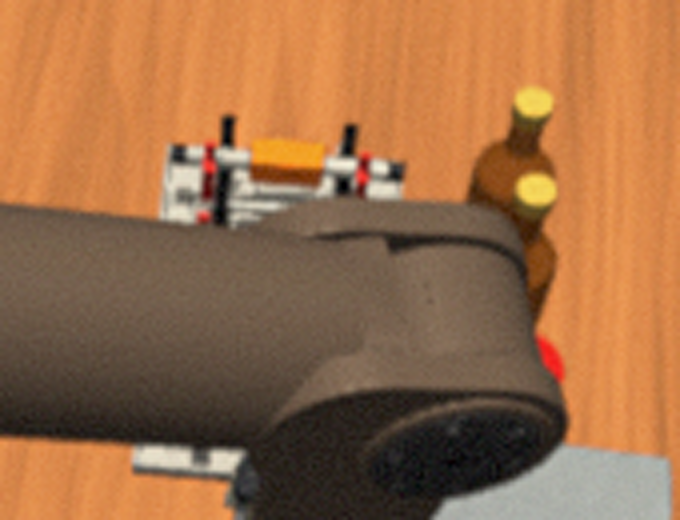

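View pics/t14.png

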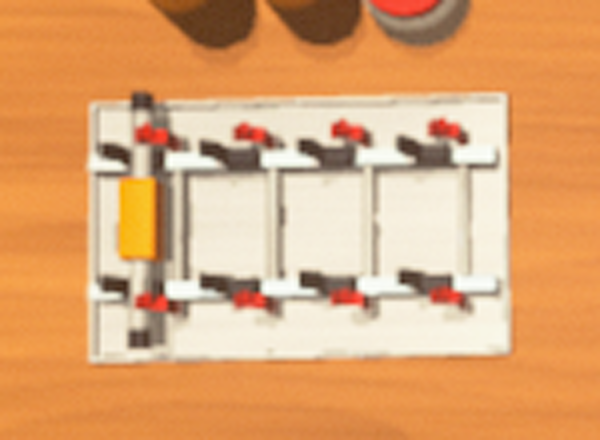

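```bash
python3 -m pendant '[{"dp":[0,0,0.03],"rotation":[0,0,0],"fingers":-0.1},{"dp":[0,0,0.06],"rotation":[0,0,0],"fingers":-0.1},{"dp":[0,0,0.085],"rotation":[0,0,0],"fingers":-0.1},{"dp":[0,0,0.098],"rotation":[0,0,0],"fingers":-0.1},{"dp":[0,0,0.101],"rotation":[0,0,0],"fingers":-0.1},{"dp":[0,0,0.101],"rotation":[0,0,0],"fingers":-0.1},{"dp":[0,0,0.101],"rotation":[0,0,0],"fingers":1},{"dp":[0,0,0.101],"rotation":[0,0,0],"fingers":1},{"dp":[0,0,0.101],"rotation":[0,0,0],"fingers":1},{"dp":[0,0,0.101],"rotation":[0,0,0],"fingers":1},{"dp":[0,0,0.101],"rotation":[0,0,0],"fingers":1},{"dp":[0,0,0.101],"rotation":[0,0,0],"fingers":1},{"dp":[0,0.001,0.09],"rotation":[0,0,0],"fingers":1},{"dp":[0,0.002,0.078],"rotation":[0,0,0],"fingers":1},{"dp":[0,0.003,0.066],"rotation":[0,0,0],"fingers":1},{"dp":[0,0.003,0.066],"rotation":[0,0,0],"fingers":1}]' 45; python3 - <<'E'
from h import *
cv2.imwrite("pics/w15.png",arm.get_image("wrist"))
E
```

```text
clock: 24.8
position: [0.5455, -0.1939, 0.1128]
ee_rot: [-2.15, -2.115, 0.182]
force: [0.1, 0.0, -1.9]
width: 0.302
```

View pics/w15.png

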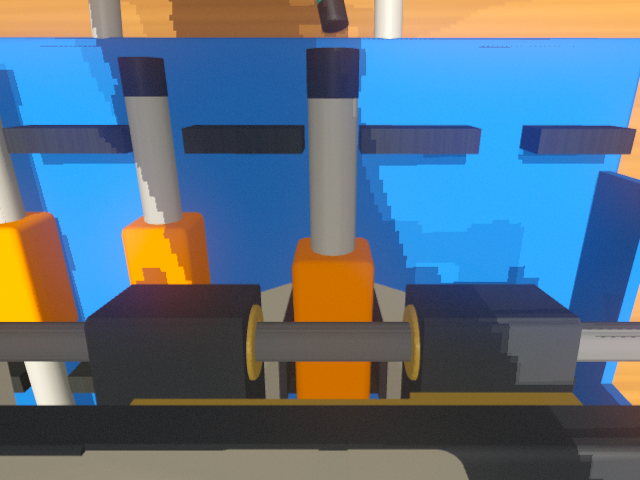

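```bash
python3 -m pendant '[{"dp":[0,-0.02,-0.002],"rotation":[0,0,0],"fingers":1},{"dp":[0,-0.04,-0.004],"rotation":[0,0,0],"fingers":1},{"dp":[0,-0.06,-0.006],"rotation":[0,0,0],"fingers":1},{"dp":[0,-0.08,-0.008],"rotation":[0,0,0],"fingers":1},{"dp":[0,-0.084,-0.03],"rotation":[0,0,0],"fingers":1},{"dp":[0,-0.091,-0.07],"rotation":[0,0,0],"fingers":1},{"dp":[0,-0.1,-0.12],"rotation":[0,0,0],"fingers":1},{"dp":[0,-0.11,-0.17],"rotation":[0,0,0],"fingers":1},{"dp":[0,-0.11,-0.17],"rotation":[0,0,0],"fingers":1}]'; python3 - <<'E'
from h import *
print(arm.observe()['joints'].round(2))
show([.48,.05,.3],Rw(1,0))
for h in (.15,.05,0): show(*seat(2,h))
E
```

```text
clock: 25.98
position: [0.4673, -0.192, 0.3015]
ee_rot: [-2.153, -2.118, 0.179]
force: [0.1, 0.1, -2.1]
width: 0.304
[ 1.    0.5  -1.12  1.56  0.43  1.53  1.39]
dp [ 0.2422  0.0088 -0.0006] rot [-1.657e-01 -1.000e-04 -3.390e-02]
dp [0.4405 0.0875 0.084 ] rot [-0.2529  0.0004 -0.0567]
dp [0.4408 0.1039 0.1826] rot [-0.2529  0.0004 -0.0567]
dp [0.4409 0.1122 0.232 ] rot [-0.2529  0.0004 -0.0567]
```

```bash
python3 -m pendant '[{"dp":[0.04,0.002,0],"rotation":[-0.03,0,-0.006],"fingers":1},{"dp":[0.1,0.005,0],"rotation":[-0.07,0,-0.014],"fingers":1},{"dp":[0.16,0.009,0],"rotation":[-0.11,0,-0.023],"fingers":1},{"dp":[0.22,0.02,0.01],"rotation":[-0.15,0,-0.031],"fingers":1},{"dp":[0.28,0.04,0.02],"rotation":[-0.18,0,-0.04],"fingers":1},{"dp":[0.34,0.06,0.04],"rotation":[-0.21,0,-0.048],"fingers":1},{"dp":[0.395,0.075,0.06],"rotation":[-0.253,0,-0.057],"fingers":1},{"dp":[0.44,0.087,0.084],"rotation":[-0.253,0,-0.057],"fingers":1},{"dp":[0.441,0.09,0.12],"rotation":[-0.253,0,-0.057],"fingers":1},{"dp":[0.441,0.097,0.155],"rotation":[-0.253,0,-0.057],"fingers":1},{"dp":[0.441,0.104,0.18],"rotation":[-0.253,0,-0.057],"fingers":1},{"dp":[0.441,0.104,0.183],"rotation":[-0.253,0,-0.057],"fingers":1},{"dp":[0.441,0.104,0.183],"rotation":[-0.253,0,-0.057],"fingers":1}]'; python3 - <<'E'
from h import *
print(arm.observe()['joints'].round(2))
for h in (.05,.016,0): show(*seat(2,h))
cv2.imwrite("pics/w16.png",arm.get_image("wrist"))
E
```

```text
clock: 27.6
position: [0.5465, 0.2474, 0.1028]
ee_rot: [2.133, 2.222, 0.096]
force: [-0.1, -0.3, -1.0]
width: 0.299
[ 0.09  0.67 -0.94  1.8   0.73  0.97  0.46]
dp [-0.0004  0.0003 -0.0003] rot [-0.0005  0.0002  0.0007]
dp [-0.0004 -0.0026  0.0336] rot [-0.0005  0.0002  0.0007]
dp [-0.0004 -0.004   0.0496] rot [-0.0005  0.0002  0.0007]
```

View pics/w16.png

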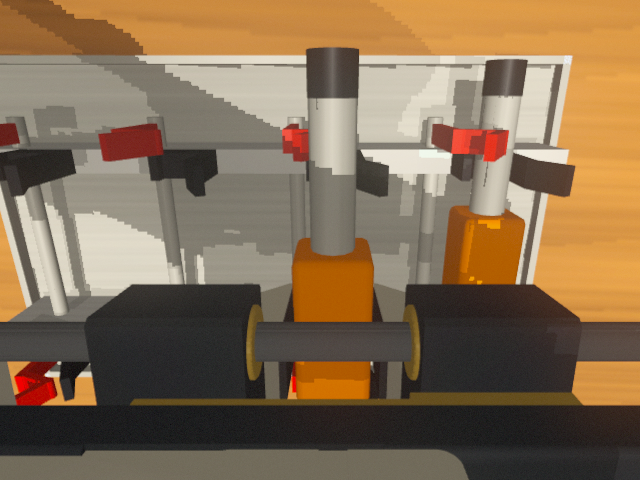

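```bash
python3 -m pendant '[{"dp":[0,-0.001,0.015],"rotation":[0,0,0],"fingers":1},{"dp":[0,-0.002,0.027],"rotation":[0,0,0],"fingers":1},{"dp":[0,-0.003,0.033],"rotation":[0,0,0],"fingers":1},{"dp":[0,-0.003,0.037],"rotation":[0,0,0],"fingers":1},{"dp":[0,-0.003,0.041],"rotation":[0,0,0],"fingers":1},{"dp":[0,-0.004,0.044],"rotation":[0,0,0],"fingers":1},{"dp":[0,-0.004,0.047],"rotation":[0,0,0],"fingers":1},{"dp":[0,-0.004,0.049],"rotation":[0,0,0],"fingers":1},{"dp":[0,-0.004,0.05],"rotation":[0,0,0],"fingers":1},{"dp":[0,-0.004,0.051],"rotation":[0,0,0],"fingers":1}]' 50; python3 - <<'E'
from h import *
show(*seat(2,0))
cv2.imwrite("pics/w17.png",arm.get_image("wrist"))
E
```

```text
clock: 28.9
position: [0.547, 0.247, 0.0537]
ee_rot: [2.132, 2.22, 0.096]
force: [-11.4, -7.3, 27.7]
width: 0.302
dp [ 0.     -0.0002  0.0006] rot [0.001  0.002  0.0005]
```

View pics/w17.png

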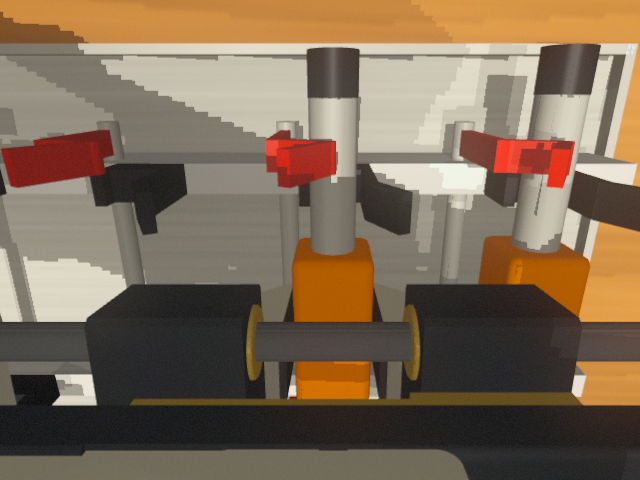

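```bash
python3 -m pendant '[{"dp":[0,0,-0.001],"rotation":[0,0,0],"fingers":1},{"dp":[0,0,-0.001],"rotation":[0,0,0],"fingers":0.2},{"dp":[0,0,-0.001],"rotation":[0,0,0],"fingers":-0.1},{"dp":[0,0,-0.001],"rotation":[0,0,0],"fingers":-0.1},{"dp":[0,0,-0.001],"rotation":[0,0,0],"fingers":-0.1},{"dp":[0,0,-0.02],"rotation":[0,0,0],"fingers":-0.1},{"dp":[0,0,-0.05],"rotation":[0,0,0],"fingers":-0.1},{"dp":[0,0,-0.1],"rotation":[0,0,0],"fingers":-0.1},{"dp":[0,0,-0.1],"rotation":[0,0,0],"fingers":-0.1}]' 45; python3 - <<'E'
from h import *
cv2.imwrite("pics/w18.png",arm.get_image("wrist"))
t=arm.get_image("top"); crop(t,150,460,90,250,2.5,"t18.png")
a=orange(t,(310,440,165,245)); print([r[0] for r in a])
show([.48,.0,.3],Rw(0,5)); p,Rt=grasp(2,.1); show(p,Rt); 
E
```

```text
clock: 30.08
position: [0.5393, 0.2491, 0.1584]
ee_rot: [2.129, 2.219, 0.106]
force: [1.3, 0.0, -0.1]
width: 0.545
[(408.0, 209.0), (384.0, 208.0)]
dp [-0.2446 -0.055  -0.1506] rot [0.1775 0.0018 0.0404]
dp [-0.5131 -0.0057 -0.0202] rot [0.2647 0.0043 0.0579]
```

View pics/w18.png

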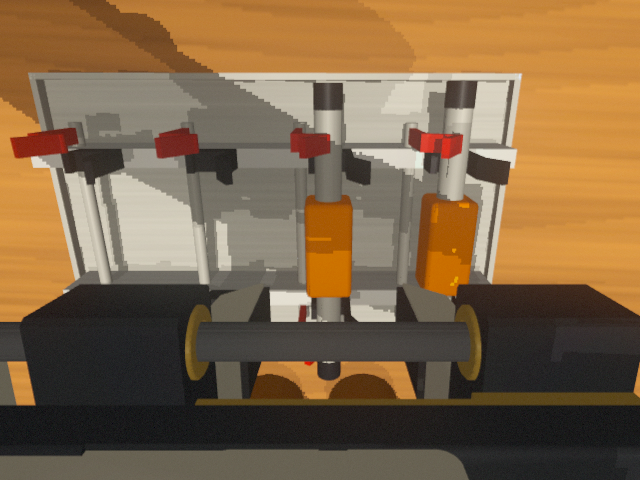

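View pics/t18.png

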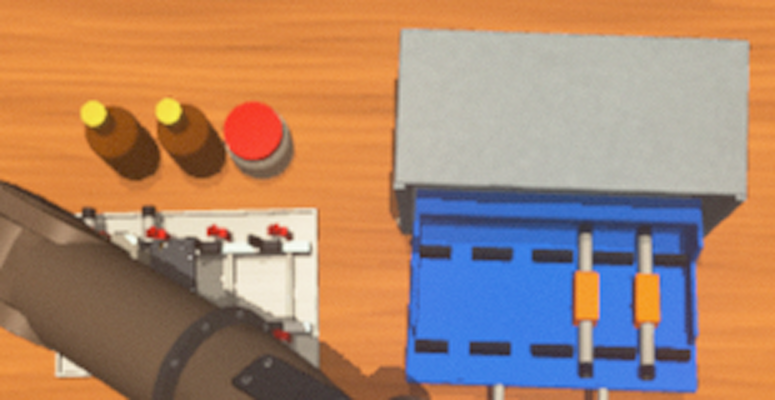

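Two wands are clipped, and the last two are unchanged in the hopper. Next is wand 2.

```bash
python3 -m pendant '[{"dp":[-0.03,-0.005,-0.05],"rotation":[0.02,0,0.004],"fingers":-0.1},{"dp":[-0.08,-0.02,-0.1],"rotation":[0.05,0,0.01],"fingers":-0.1},{"dp":[-0.14,-0.035,-0.14],"rotation":[0.08,0,0.02],"fingers":-0.1},{"dp":[-0.2,-0.05,-0.15],"rotation":[0.11,0,0.025],"fingers":-0.1},{"dp":[-0.26,-0.05,-0.15],"rotation":[0.14,0,0.03],"fingers":-0.1},{"dp":[-0.32,-0.05,-0.15],"rotation":[0.17,0,0.04],"fingers":-0.1},{"dp":[-0.38,-0.04,-0.14],"rotation":[0.2,0.001,0.045],"fingers":-0.1},{"dp":[-0.44,-0.03,-0.12],"rotation":[0.23,0.002,0.05],"fingers":-0.1},{"dp":[-0.49,-0.015,-0.09],"rotation":[0.265,0.004,0.058],"fingers":-0.1},{"dp":[-0.513,-0.006,-0.05],"rotation":[0.265,0.004,0.058],"fingers":-0.1},{"dp":[-0.513,-0.006,-0.02],"rotation":[0.265,0.004,0.058],"fingers":-0.1},{"dp":[-0.513,-0.006,-0.02],"rotation":[0.265,0.004,0.058],"fingers":-0.1},{"dp":[-0.513,-0.006,-0.02],"rotation":[0.265,0.004,0.058],"fingers":-0.1}]'; python3 - <<'E'
from h import *
print(arm.observe()['joints'].round(2))
p,Rt=grasp(2,0); show(p,Rt)
cv2.imwrite("pics/w19.png",arm.get_image("wrist"))
crop(arm.get_image("top"),150,300,150,260,4,"t19.png")
E
```

```text
clock: 31.8
position: [0.5516, -0.2652, 0.1759]
ee_rot: [-2.147, -2.112, 0.185]
force: [0.1, 0.1, 1.6]
width: 0.551
[ 0.88  0.75 -0.96  1.46  0.6   1.43  1.41]
dp [-8.000e-04  1.000e-04  1.008e-01] rot [0.0003 0.0003 0.001 ]
```

View pics/w19.png

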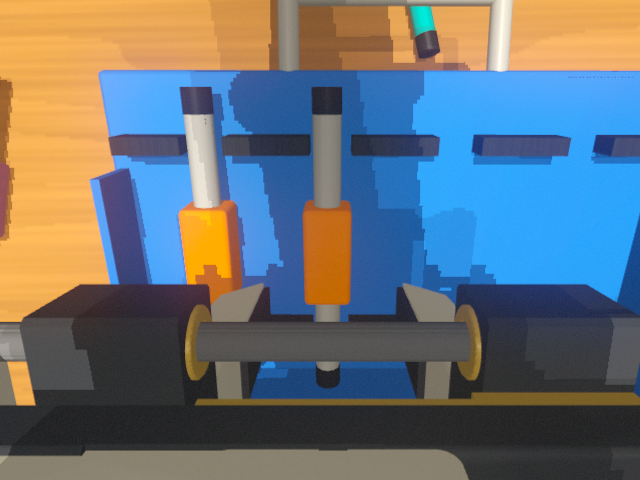

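View pics/t19.png

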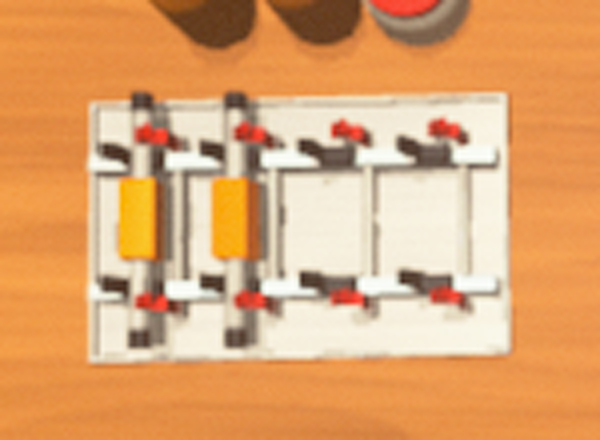

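```bash
python3 -m pendant '[{"dp":[-0.003,0,0.03],"rotation":[0,0,0],"fingers":-0.1},{"dp":[-0.003,0,0.06],"rotation":[0,0,0],"fingers":-0.1},{"dp":[-0.003,0,0.085],"rotation":[0,0,0],"fingers":-0.1},{"dp":[-0.003,0,0.098],"rotation":[0,0,0],"fingers":-0.1},{"dp":[-0.003,0,0.101],"rotation":[0,0,0],"fingers":-0.1},{"dp":[-0.003,0,0.101],"rotation":[0,0,0],"fingers":-0.1},{"dp":[-0.003,0,0.101],"rotation":[0,0,0],"fingers":1},{"dp":[-0.003,0,0.101],"rotation":[0,0,0],"fingers":1},{"dp":[-0.003,0,0.101],"rotation":[0,0,0],"fingers":1},{"dp":[-0.003,0,0.101],"rotation":[0,0,0],"fingers":1},{"dp":[-0.003,0,0.101],"rotation":[0,0,0],"fingers":1},{"dp":[-0.003,0,0.101],"rotation":[0,0,0],"fingers":1},{"dp":[-0.003,0.001,0.09],"rotation":[0,0,0],"fingers":1},{"dp":[-0.003,0.002,0.078],"rotation":[0,0,0],"fingers":1},{"dp":[-0.003,0.003,0.066],"rotation":[0,0,0],"fingers":1},{"dp":[-0.003,0.003,0.066],"rotation":[0,0,0],"fingers":1}]' 45; python3 - <<'E'
from h import *
cv2.imwrite("pics/w20.png",arm.get_image("wrist"))
E
```

```text
clock: 33.9
position: [0.5443, -0.2683, 0.1124]
ee_rot: [-2.15, -2.114, 0.183]
force: [-0.7, 0.3, -1.1]
width: 0.305
```

View pics/w20.png

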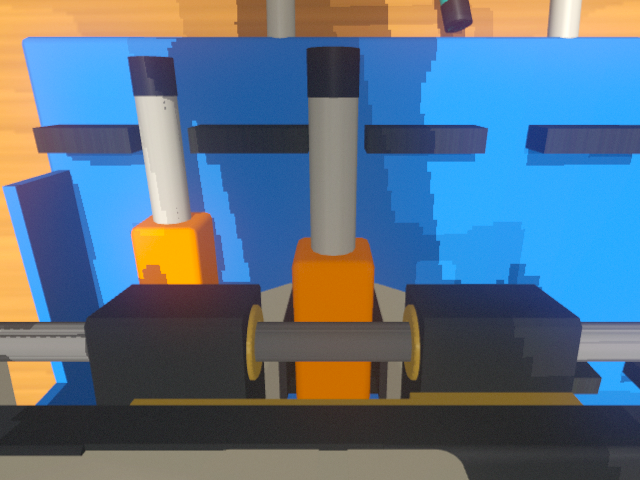

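```bash
python3 -m pendant '[{"dp":[0,-0.02,-0.002],"rotation":[0,0,0],"fingers":1},{"dp":[0,-0.04,-0.004],"rotation":[0,0,0],"fingers":1},{"dp":[0,-0.06,-0.006],"rotation":[0,0,0],"fingers":1},{"dp":[0,-0.08,-0.008],"rotation":[0,0,0],"fingers":1},{"dp":[0,-0.084,-0.03],"rotation":[0,0,0],"fingers":1},{"dp":[0,-0.091,-0.07],"rotation":[0,0,0],"fingers":1},{"dp":[0,-0.1,-0.12],"rotation":[0,0,0],"fingers":1},{"dp":[0,-0.11,-0.17],"rotation":[0,0,0],"fingers":1},{"dp":[0,-0.11,-0.17],"rotation":[0,0,0],"fingers":1}]'; python3 - <<'E'
from h import *
print(arm.observe()['joints'].round(2))
for h in (.15,.05,0): show(*seat(1,h))
E
```

```text
clock: 35.08
position: [0.4673, -0.2661, 0.3027]
ee_rot: [-2.154, -2.119, 0.178]
force: [0.6, 1.2, -0.8]
width: 0.301
[ 1.06  0.54 -1.07  1.49  0.47  1.56  1.52]
dp [0.4428 0.0904 0.0845] rot [-0.2518  0.0013 -0.0565]
dp [0.4431 0.1068 0.1831] rot [-0.2518  0.0013 -0.0565]
dp [0.4433 0.115  0.2325] rot [-0.2518  0.0013 -0.0565]
```

```bash
python3 -m pendant '[{"dp":[0.04,0.002,0],"rotation":[-0.03,0,-0.006],"fingers":1},{"dp":[0.1,0.005,0],"rotation":[-0.07,0,-0.014],"fingers":1},{"dp":[0.16,0.009,0],"rotation":[-0.11,0,-0.023],"fingers":1},{"dp":[0.22,0.02,0.01],"rotation":[-0.15,0,-0.031],"fingers":1},{"dp":[0.28,0.04,0.02],"rotation":[-0.18,0,-0.04],"fingers":1},{"dp":[0.34,0.06,0.04],"rotation":[-0.21,0,-0.048],"fingers":1},{"dp":[0.395,0.075,0.06],"rotation":[-0.252,0.001,-0.057],"fingers":1},{"dp":[0.443,0.09,0.084],"rotation":[-0.252,0.001,-0.057],"fingers":1},{"dp":[0.443,0.093,0.12],"rotation":[-0.252,0.001,-0.057],"fingers":1},{"dp":[0.443,0.1,0.155],"rotation":[-0.252,0.001,-0.057],"fingers":1},{"dp":[0.443,0.107,0.18],"rotation":[-0.252,0.001,-0.057],"fingers":1},{"dp":[0.443,0.107,0.183],"rotation":[-0.252,0.001,-0.057],"fingers":1},{"dp":[0.443,0.107,0.183],"rotation":[-0.252,0.001,-0.057],"fingers":1}]'; python3 - <<'E'
from h import *
print(arm.observe()['joints'].round(2))
for h in (.05,.016,0): show(*seat(1,h))
cv2.imwrite("pics/w21.png",arm.get_image("wrist"))
E
```

```text
clock: 36.7
position: [0.5501, 0.1756, 0.1037]
ee_rot: [2.132, 2.222, 0.098]
force: [0.1, -0.1, -1.2]
width: 0.297
[ 0.23  0.64 -0.94  1.85  0.71  0.93  0.57]
dp [-0.0005 -0.0005  0.0007] rot [ 0.0004 -0.0004  0.0009]
dp [-0.0005 -0.0034  0.0345] rot [ 0.0004 -0.0004  0.0009]
dp [-0.0005 -0.0048  0.0505] rot [ 0.0004 -0.0004  0.0009]
```

View pics/w21.png

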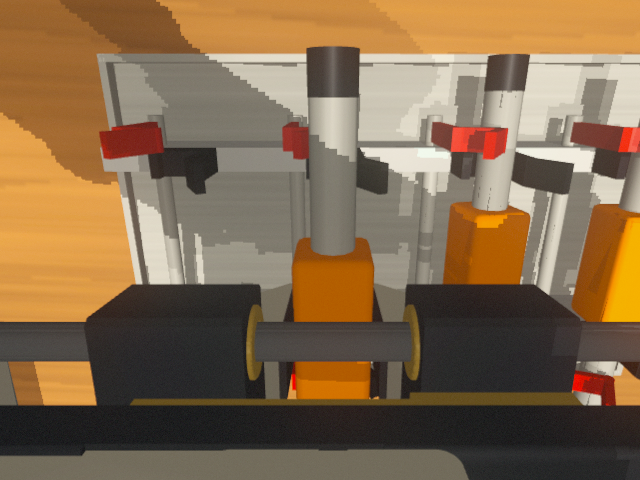

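```bash
python3 -m pendant '[{"dp":[0,-0.002,0.015],"rotation":[0,0,0],"fingers":1},{"dp":[0,-0.003,0.027],"rotation":[0,0,0],"fingers":1},{"dp":[0,-0.003,0.033],"rotation":[0,0,0],"fingers":1},{"dp":[0,-0.004,0.037],"rotation":[0,0,0],"fingers":1},{"dp":[0,-0.004,0.041],"rotation":[0,0,0],"fingers":1},{"dp":[0,-0.004,0.044],"rotation":[0,0,0],"fingers":1},{"dp":[0,-0.005,0.047],"rotation":[0,0,0],"fingers":1},{"dp":[0,-0.005,0.049],"rotation":[0,0,0],"fingers":1},{"dp":[0,-0.005,0.051],"rotation":[0,0,0],"fingers":1},{"dp":[0,-0.005,0.052],"rotation":[0,0,0],"fingers":1}]' 50; python3 - <<'E'
from h import *
show(*seat(1,0))
cv2.imwrite("pics/w22.png",arm.get_image("wrist"))
E
```

```text
clock: 38.0
position: [0.5498, 0.1749, 0.0532]
ee_rot: [2.131, 2.22, 0.097]
force: [-11.2, -5.6, 26.7]
width: 0.298
dp [ 0.0002 -0.0001  0.0002] rot [0.0018 0.0019 0.0006]
```

View pics/w22.png

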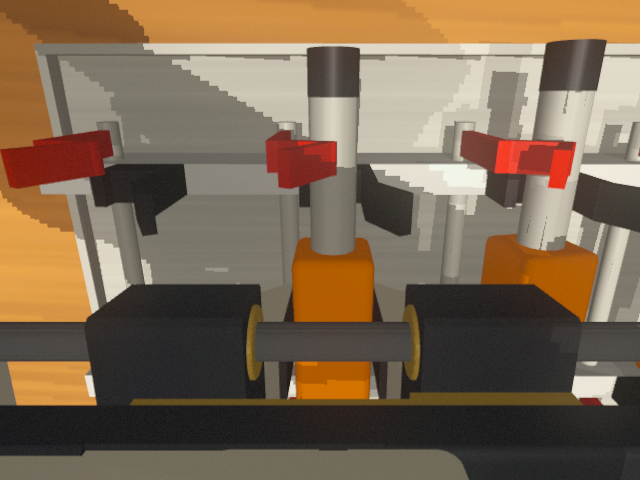

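```bash
python3 -m pendant '[{"dp":[0,0,-0.001],"rotation":[0,0,0],"fingers":1},{"dp":[0,0,-0.001],"rotation":[0,0,0],"fingers":0.2},{"dp":[0,0,-0.001],"rotation":[0,0,0],"fingers":-0.1},{"dp":[0,0,-0.001],"rotation":[0,0,0],"fingers":-0.1},{"dp":[0,0,-0.001],"rotation":[0,0,0],"fingers":-0.1},{"dp":[0,0,-0.02],"rotation":[0,0,0],"fingers":-0.1},{"dp":[0,0,-0.05],"rotation":[0,0,0],"fingers":-0.1},{"dp":[0,0,-0.1],"rotation":[0,0,0],"fingers":-0.1},{"dp":[0,0,-0.1],"rotation":[0,0,0],"fingers":-0.1}]' 45; python3 - <<'E'
from h import *
cv2.imwrite("pics/w23.png",arm.get_image("wrist"))
t=arm.get_image("top"); crop(t,150,460,90,250,2.5,"t23.png")
a=orange(t,(310,440,165,245)); print([r[0] for r in a])
BO[1]-=.001; p,Rt=grasp(3,.1); show(p,Rt); 
E
```

```text
clock: 39.17
position: [0.5423, 0.1767, 0.1577]
ee_rot: [2.128, 2.218, 0.107]
force: [0.5, -0.5, -1.0]
width: 0.549
[(408.0, 209.0)]
dp [-0.5137 -0.0097 -0.0211] rot [0.2653 0.0044 0.058 ]
```

View pics/w23.png

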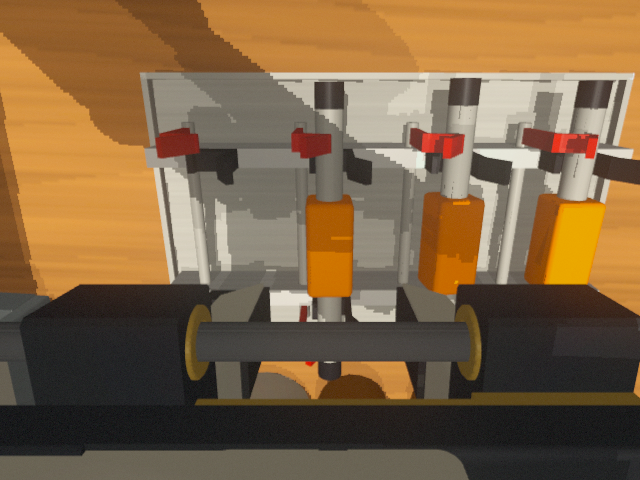

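View pics/t23.png

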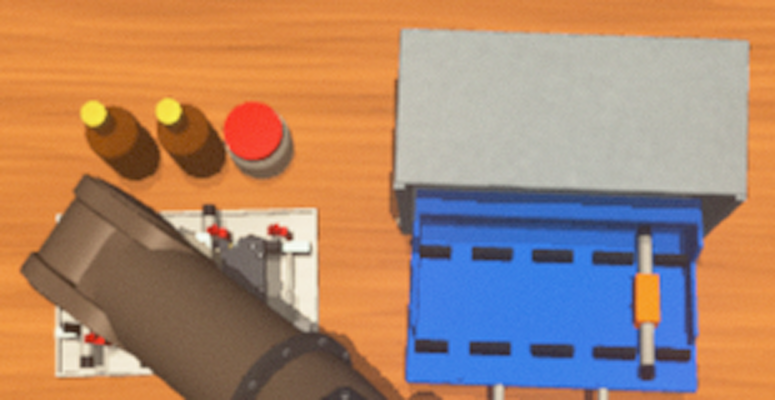

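Three are clipped and one is left in the hopper.

```bash
python3 -m pendant '[{"dp":[-0.03,-0.005,-0.05],"rotation":[0.02,0,0.004],"fingers":-0.1},{"dp":[-0.08,-0.02,-0.1],"rotation":[0.05,0,0.01],"fingers":-0.1},{"dp":[-0.14,-0.035,-0.14],"rotation":[0.08,0,0.02],"fingers":-0.1},{"dp":[-0.2,-0.05,-0.15],"rotation":[0.11,0,0.025],"fingers":-0.1},{"dp":[-0.26,-0.05,-0.15],"rotation":[0.14,0,0.03],"fingers":-0.1},{"dp":[-0.32,-0.05,-0.15],"rotation":[0.17,0,0.04],"fingers":-0.1},{"dp":[-0.38,-0.04,-0.14],"rotation":[0.2,0.001,0.045],"fingers":-0.1},{"dp":[-0.44,-0.03,-0.12],"rotation":[0.23,0.002,0.05],"fingers":-0.1},{"dp":[-0.49,-0.015,-0.09],"rotation":[0.265,0.004,0.058],"fingers":-0.1},{"dp":[-0.514,-0.01,-0.05],"rotation":[0.265,0.004,0.058],"fingers":-0.1},{"dp":[-0.514,-0.01,-0.021],"rotation":[0.265,0.004,0.058],"fingers":-0.1},{"dp":[-0.514,-0.01,-0.021],"rotation":[0.265,0.004,0.058],"fingers":-0.1},{"dp":[-0.514,-0.01,-0.021],"rotation":[0.265,0.004,0.058],"fingers":-0.1}]'; python3 - <<'E'
from h import *
print(arm.observe()['joints'].round(2))
BO[1]-=.001;p,Rt=grasp(3,0); show(p,Rt)
cv2.imwrite("pics/w24.png",arm.get_image("wrist"))
crop(arm.get_image("top"),150,300,150,260,4,"t24.png")
E
```

```text
clock: 40.9
position: [0.5504, -0.3386, 0.1761]
ee_rot: [-2.148, -2.113, 0.184]
force: [-0.5, 0.7, 0.5]
width: 0.551
[ 0.93  0.78 -0.93  1.37  0.62  1.47  1.53]
dp [-0.0005 -0.      0.1009] rot [0.001  0.0003 0.001 ]
```

View pics/w24.png

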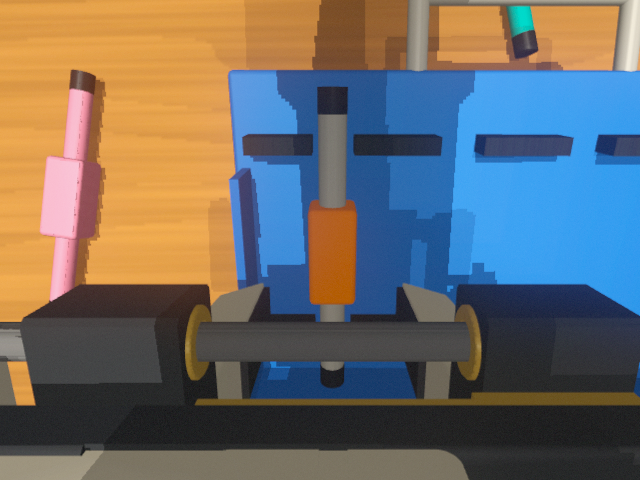

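View pics/t24.png

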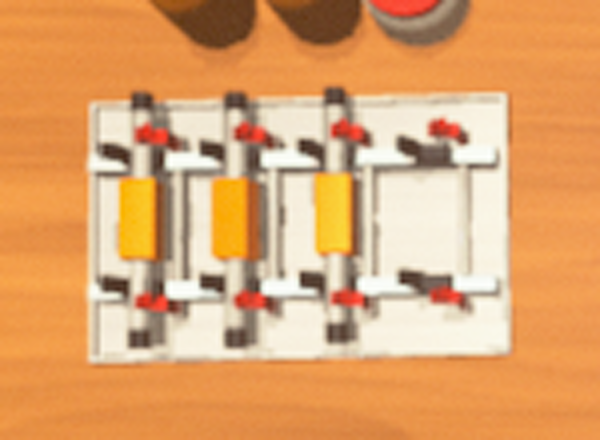

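```bash
python3 -m pendant '[{"dp":[-0.001,0,0.03],"rotation":[0,0,0],"fingers":0.06},{"dp":[-0.001,0,0.06],"rotation":[0,0,0],"fingers":0.06},{"dp":[-0.001,0,0.085],"rotation":[0,0,0],"fingers":0.06},{"dp":[-0.001,0,0.098],"rotation":[0,0,0],"fingers":0.06},{"dp":[-0.001,0,0.101],"rotation":[0,0,0],"fingers":0.06},{"dp":[-0.001,0,0.101],"rotation":[0,0,0],"fingers":0.06},{"dp":[-0.001,0,0.101],"rotation":[0,0,0],"fingers":1},{"dp":[-0.001,0,0.101],"rotation":[0,0,0],"fingers":1},{"dp":[-0.001,0,0.101],"rotation":[0,0,0],"fingers":1},{"dp":[-0.001,0,0.101],"rotation":[0,0,0],"fingers":1},{"dp":[-0.001,0,0.101],"rotation":[0,0,0],"fingers":1},{"dp":[-0.001,0,0.101],"rotation":[0,0,0],"fingers":1},{"dp":[-0.001,0.001,0.09],"rotation":[0,0,0],"fingers":1},{"dp":[-0.001,0.002,0.078],"rotation":[0,0,0],"fingers":1},{"dp":[-0.001,0.003,0.066],"rotation":[0,0,0],"fingers":1},{"dp":[-0.001,0.003,0.066],"rotation":[0,0,0],"fingers":1}]' 45; python3 - <<'E'
from h import *
cv2.imwrite("pics/w25.png",arm.get_image("wrist"))
E
```

```text
clock: 43.0
position: [0.5433, -0.3398, 0.1127]
ee_rot: [-2.151, -2.115, 0.183]
force: [-0.3, -0.3, -1.3]
width: 0.304
```

View pics/w25.png

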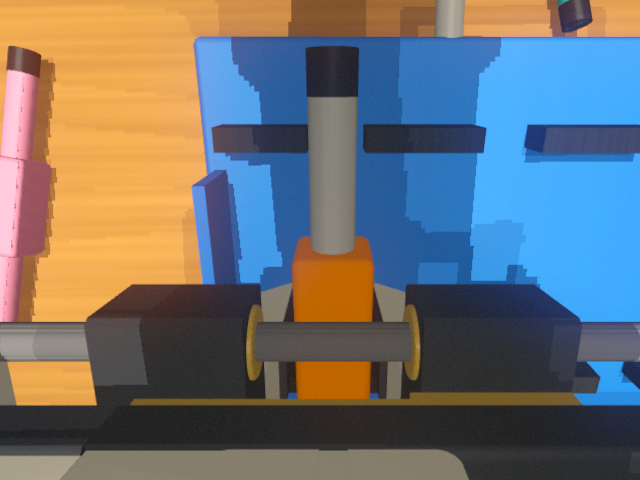

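```bash
python3 -m pendant '[{"dp":[0,-0.02,-0.002],"rotation":[0,0,0],"fingers":1},{"dp":[0,-0.04,-0.004],"rotation":[0,0,0],"fingers":1},{"dp":[0,-0.06,-0.006],"rotation":[0,0,0],"fingers":1},{"dp":[0,-0.08,-0.008],"rotation":[0,0,0],"fingers":1},{"dp":[0,-0.084,-0.03],"rotation":[0,0,0],"fingers":1},{"dp":[0,-0.091,-0.07],"rotation":[0,0,0],"fingers":1},{"dp":[0,-0.1,-0.12],"rotation":[0,0,0],"fingers":1},{"dp":[0,-0.11,-0.17],"rotation":[0,0,0],"fingers":1},{"dp":[0,-0.11,-0.17],"rotation":[0,0,0],"fingers":1}]'; python3 - <<'E'
from h import *
print(arm.observe()['joints'].round(2))
for h in (.15,.05,0): show(*seat(0,h))
E
```

```text
clock: 44.18
position: [0.4661, -0.3376, 0.3031]
ee_rot: [-2.155, -2.12, 0.179]
force: [0.2, -0.1, -2.3]
width: 0.304
[ 1.1   0.58 -1.03  1.41  0.51  1.59  1.63]
dp [0.4425 0.0944 0.0839] rot [-0.2512  0.0022 -0.0564]
dp [0.4429 0.1108 0.1825] rot [-0.2512  0.0022 -0.0564]
dp [0.4431 0.1189 0.2319] rot [-0.2512  0.0022 -0.0564]
```

```bash
python3 -m pendant '[{"dp":[0.04,0.002,0],"rotation":[-0.03,0,-0.006],"fingers":1},{"dp":[0.1,0.005,0],"rotation":[-0.07,0,-0.014],"fingers":1},{"dp":[0.16,0.009,0],"rotation":[-0.11,0,-0.023],"fingers":1},{"dp":[0.22,0.02,0.01],"rotation":[-0.15,0,-0.031],"fingers":1},{"dp":[0.28,0.04,0.02],"rotation":[-0.18,0,-0.04],"fingers":1},{"dp":[0.34,0.06,0.04],"rotation":[-0.21,0.001,-0.048],"fingers":1},{"dp":[0.395,0.078,0.06],"rotation":[-0.251,0.002,-0.057],"fingers":1},{"dp":[0.443,0.094,0.084],"rotation":[-0.251,0.002,-0.057],"fingers":1},{"dp":[0.443,0.097,0.12],"rotation":[-0.251,0.002,-0.057],"fingers":1},{"dp":[0.443,0.105,0.155],"rotation":[-0.251,0.002,-0.057],"fingers":1},{"dp":[0.443,0.11,0.18],"rotation":[-0.251,0.002,-0.057],"fingers":1},{"dp":[0.443,0.11,0.183],"rotation":[-0.251,0.002,-0.057],"fingers":1},{"dp":[0.443,0.11,0.183],"rotation":[-0.251,0.002,-0.057],"fingers":1}]'; python3 - <<'E'
from h import *
print(arm.observe()['joints'].round(2))
for h in (.05,.016,0): show(*seat(0,h))
cv2.imwrite("pics/w26.png",arm.get_image("wrist"))
E
```

```text
clock: 45.8
position: [0.552, 0.1038, 0.1034]
ee_rot: [2.132, 2.222, 0.098]
force: [-0.1, 0.5, -0.8]
width: 0.301
[ 0.37  0.62 -0.95  1.89  0.7   0.9   0.7 ]
dp [-0.0007  0.0005  0.0004] rot [ 0.0002 -0.0005  0.001 ]
dp [-0.0007 -0.0024  0.0342] rot [ 0.0002 -0.0005  0.001 ]
dp [-0.0007 -0.0038  0.0502] rot [ 0.0002 -0.0005  0.001 ]
```

View pics/w26.png

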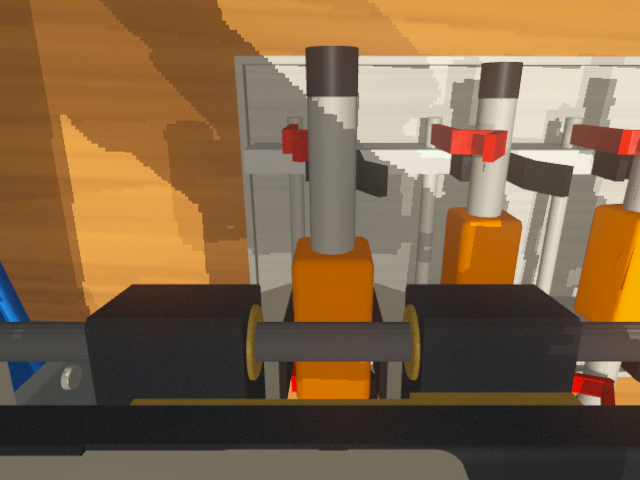

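```bash
python3 -m pendant '[{"dp":[0,-0.001,0.015],"rotation":[0,0,0],"fingers":1},{"dp":[0,-0.002,0.027],"rotation":[0,0,0],"fingers":1},{"dp":[0,-0.002,0.033],"rotation":[0,0,0],"fingers":1},{"dp":[0,-0.003,0.037],"rotation":[0,0,0],"fingers":1},{"dp":[0,-0.003,0.041],"rotation":[0,0,0],"fingers":1},{"dp":[0,-0.003,0.044],"rotation":[0,0,0],"fingers":1},{"dp":[0,-0.004,0.047],"rotation":[0,0,0],"fingers":1},{"dp":[0,-0.004,0.049],"rotation":[0,0,0],"fingers":1},{"dp":[0,-0.004,0.051],"rotation":[0,0,0],"fingers":1},{"dp":[0,-0.004,0.052],"rotation":[0,0,0],"fingers":1}]' 50; python3 - <<'E'
from h import *
show(*seat(0,0))
cv2.imwrite("pics/w27.png",arm.get_image("wrist"))
E
```

```text
clock: 47.1
position: [0.5525, 0.1031, 0.0536]
ee_rot: [2.13, 2.22, 0.096]
force: [-18.0, -7.0, 40.2]
width: 0.303
dp [-0.      0.0001  0.0006] rot [0.0016 0.0027 0.0009]
```

View pics/w27.png

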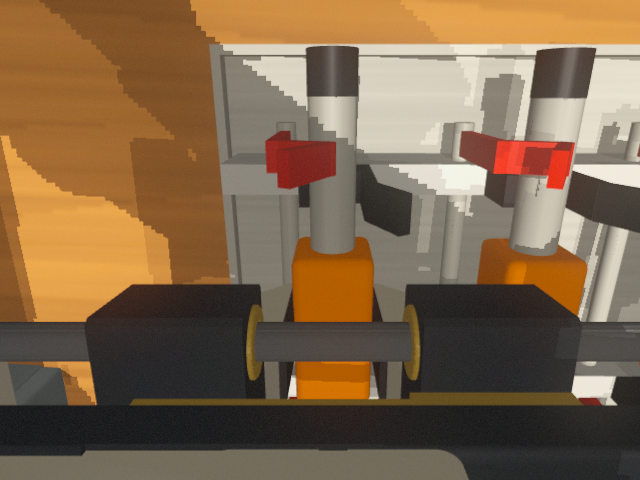

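```bash
python3 -m pendant '[{"dp":[0,0,-0.001],"rotation":[0,0,0],"fingers":1},{"dp":[0,0,-0.001],"rotation":[0,0,0],"fingers":0.2},{"dp":[0,0,-0.001],"rotation":[0,0,0],"fingers":-0.1},{"dp":[0,0,-0.001],"rotation":[0,0,0],"fingers":-0.1},{"dp":[0,0,-0.001],"rotation":[0,0,0],"fingers":-0.1},{"dp":[0,0,-0.02],"rotation":[0,0,0],"fingers":-0.1},{"dp":[0,0,-0.05],"rotation":[0,0,0],"fingers":-0.1},{"dp":[0,0,-0.1],"rotation":[0,0,0],"fingers":-0.1},{"dp":[0,0,-0.15],"rotation":[0,0,0],"fingers":-0.1},{"dp":[0,0,-0.2],"rotation":[0,0,0],"fingers":-0.1},{"dp":[0,0,-0.25],"rotation":[0,0,0],"fingers":-0.1},{"dp":[0,0,-0.25],"rotation":[0,0,0],"fingers":-0.1}]' 45; python3 - <<'E'
from h import *
cv2.imwrite("pics/w28.png",arm.get_image("wrist"))
print(arm.observe()['joints'].round(2))
show([.40,-.10,.30],Rdown(-1)); h=panel(.245,-.015,0,1.3); print(h)
show([h[0],h[1],.2],Rdown(-1)); show([h[0],h[1],.2],Rdown(179))
E
```

```text
clock: 48.65
position: [0.5311, 0.1048, 0.3077]
ee_rot: [2.126, 2.217, 0.104]
force: [-0.5, 0.3, -0.5]
width: 0.547
[ 0.54  0.39 -1.14  1.67  0.42  1.24  0.93]
dp [-0.1982 -0.1387 -0.0071] rot [ 0.0735 -0.0734  1.6283]
[ 0.38993101 -0.22725329  0.09608384]
dp [-0.3246 -0.1633  0.0914] rot [ 0.0735 -0.0734  1.6283]
dp [-0.3246 -0.1633  0.0914] rot [ 0.0722  0.0723 -1.5108]
```

View pics/w28.png

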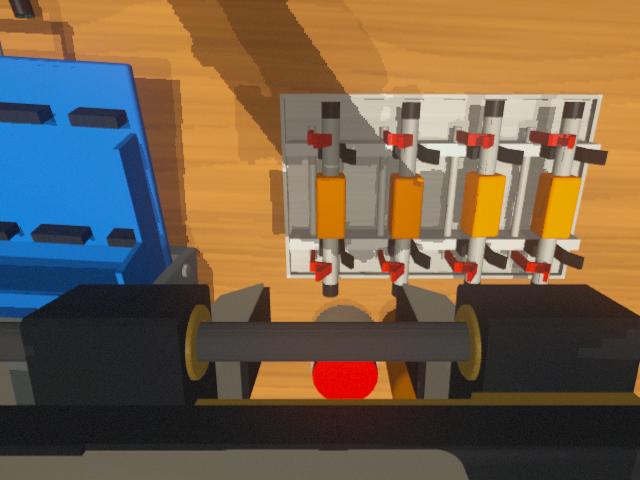

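```bash
python3 -m pendant '[{"dp":[-0.04,-0.02,-0.005],"rotation":[0.008,-0.008,0.18],"fingers":0.35},{"dp":[-0.08,-0.04,-0.005],"rotation":[0.016,-0.016,0.36],"fingers":0.35},{"dp":[-0.12,-0.07,-0.005],"rotation":[0.024,-0.024,0.54],"fingers":0.35},{"dp":[-0.16,-0.1,-0.005],"rotation":[0.032,-0.032,0.72],"fingers":0.35},{"dp":[-0.2,-0.13,0],"rotation":[0.04,-0.04,0.9],"fingers":0.35},{"dp":[-0.24,-0.145,0.02],"rotation":[0.049,-0.049,1.08],"fingers":0.35},{"dp":[-0.28,-0.155,0.05],"rotation":[0.057,-0.057,1.26],"fingers":0.35},{"dp":[-0.31,-0.163,0.08],"rotation":[0.065,-0.065,1.44],"fingers":0.35},{"dp":[-0.325,-0.163,0.091],"rotation":[0.0735,-0.0734,1.628],"fingers":0.35},{"dp":[-0.325,-0.163,0.091],"rotation":[0.0735,-0.0734,1.628],"fingers":0.35},{"dp":[-0.325,-0.163,0.091],"rotation":[0.0735,-0.0734,1.628],"fingers":0.35}]'; python3 - <<'E'
from h import *
cv2.imwrite("pics/w29.png",arm.get_image("wrist")); crop(arm.get_image("top"),150,460,90,250,2.5,"t29.png")
print(arm.observe()['joints'].round(2))
show([.391,-.229,.084],Rdown(-1))
E
```

```text
clock: 50.08
position: [0.3903, -0.2265, 0.2007]
ee_rot: [-3.141, 0.018, -0.0]
force: [-0.8, 0.7, 1.1]
width: 0.329
[ 1.04  0.27 -0.76  1.97  0.22  0.99  0.17]
dp [0.0005 0.0023 0.117 ] rot [ 0.0006 -0.0008  0.0047]
```

View pics/w29.png

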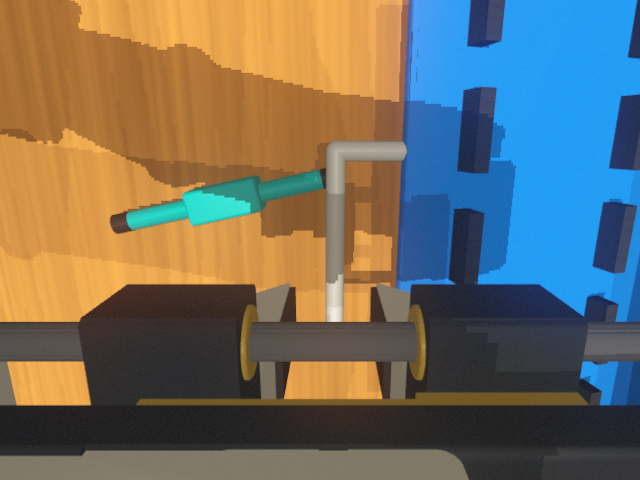

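View pics/t29.png

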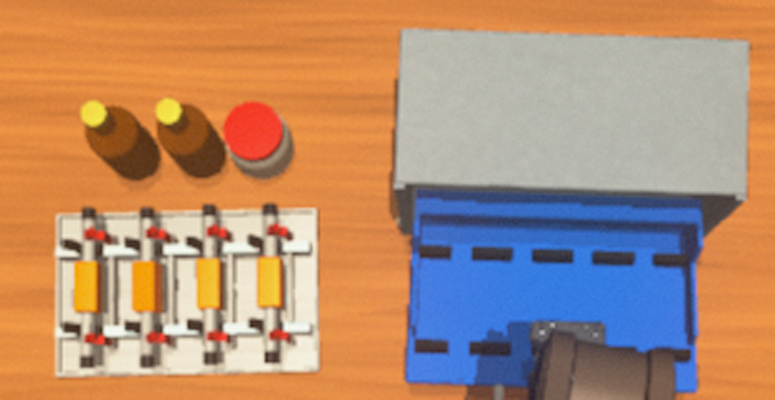

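```bash
python3 -m pendant '[{"dp":[0,0.002,0.05],"rotation":[0,0,0.005],"fingers":0.35},{"dp":[0,0.002,0.09],"rotation":[0,0,0.005],"fingers":0.35},{"dp":[0,0.002,0.112],"rotation":[0,0,0.005],"fingers":0.35},{"dp":[0,0.002,0.117],"rotation":[0,0,0.005],"fingers":0.35},{"dp":[0,0.002,0.117],"rotation":[0,0,0.005],"fingers":1},{"dp":[0,0.002,0.117],"rotation":[0,0,0.005],"fingers":1},{"dp":[0,0.002,0.117],"rotation":[0,0,0.005],"fingers":1},{"dp":[0,0.002,0.117],"rotation":[0,0,0.005],"fingers":1},{"dp":[0,0.002,0.117],"rotation":[0,0,0.005],"fingers":1}]' 15;  python3 - <<'E'
from h import *
p0,R0=tool()
h0=panel(.245,-.015,0,1.3)
for th in np.arange(1.3,.15,-.05):
    h=panel(.245,-.015,0,th); print(round(th,2), R0.inv().apply(h-h0).round(3))
E
```

```text
clock: 51.3
position: [0.3916, -0.2291, 0.085]
ee_rot: [3.14, -0.028, 0.004]
force: [0.8, 1.1, 7.7]
width: 0.128
1.3 [0. 0. 0.]
1.25 [ 0.003  0.    -0.012]
1.2 [ 0.006  0.    -0.024]
1.15 [ 0.01   0.    -0.035]
1.1 [ 0.015  0.    -0.047]
1.05 [ 0.02   0.    -0.058]
1.0 [ 0.026  0.    -0.069]
0.95 [ 0.032  0.    -0.079]
0.9 [ 0.039  0.    -0.089]
0.85 [ 0.046  0.    -0.099]
0.8 [ 0.054  0.    -0.109]
0.75 [ 0.062  0.    -0.118]
0.7 [ 0.071  0.    -0.126]
0.65 [ 0.08   0.    -0.135]
0.6 [ 0.09   0.    -0.142]
0.55 [ 0.1   0.   -0.15]
0.5 [ 0.11   0.    -0.156]
0.45 [ 0.12   0.    -0.163]
0.4 [ 0.131  0.    -0.168]
0.35 [ 0.142  0.    -0.174]
0.3 [ 0.154  0.    -0.178]
0.25 [ 0.165  0.    -0.182]
0.2 [ 0.177  0.    -0.186]
```

```bash
python3 -m pendant '[{"dp":[0.003,0,-0.012],"rotation":[0,0,0],"fingers":1},{"dp":[0.006,0,-0.024],"rotation":[0,0,0],"fingers":1},{"dp":[0.01,0,-0.035],"rotation":[0,0,0],"fingers":1},{"dp":[0.015,0,-0.047],"rotation":[0,0,0],"fingers":1},{"dp":[0.02,0,-0.058],"rotation":[0,0,0],"fingers":1},{"dp":[0.026,0,-0.069],"rotation":[0,0,0],"fingers":1},{"dp":[0.032,0,-0.079],"rotation":[0,0,0],"fingers":1},{"dp":[0.039,0,-0.089],"rotation":[0,0,0],"fingers":1},{"dp":[0.046,0,-0.099],"rotation":[0,0,0],"fingers":1},{"dp":[0.054,0,-0.109],"rotation":[0,0,0],"fingers":1},{"dp":[0.062,0,-0.118],"rotation":[0,0,0],"fingers":1},{"dp":[0.071,0,-0.126],"rotation":[0,0,0],"fingers":1},{"dp":[0.08,0,-0.135],"rotation":[0,0,0],"fingers":1},{"dp":[0.09,0,-0.142],"rotation":[0,0,0],"fingers":1}]' 25
```

```text
clock: 53.05
position: [0.4771, -0.2306, 0.2281]
ee_rot: [3.139, -0.03, -0.01]
force: [-23.9, 1.5, 22.5]
width: 0.121
```

```bash
python3 -m pendant '[{"dp":[0.01,0,-0.008],"rotation":[0,0,0],"fingers":1},{"dp":[0.02,0,-0.014],"rotation":[0,0,0],"fingers":1},{"dp":[0.03,0,-0.021],"rotation":[0,0,0],"fingers":1},{"dp":[0.041,0,-0.026],"rotation":[0,0,0],"fingers":1},{"dp":[0.052,0,-0.032],"rotation":[0,0,0],"fingers":1}]' 15;  python3 - <<'E'
from h import *
crop(arm.get_image("scene"),250,480,150,420,2,"s31.png")
E
```

```text
clock: 53.68
position: [0.529, -0.2317, 0.261]
ee_rot: [3.138, -0.03, -0.013]
force: [-7.6, -1.4, 4.0]
width: 0.122
```

View pics/s31.png

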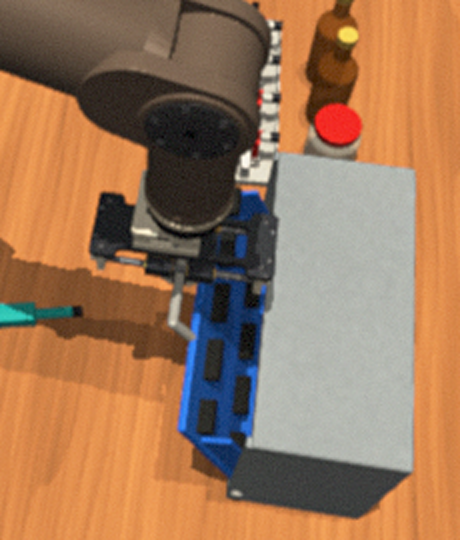

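```bash
python3 -m pendant '[{"dp":[0.011,0,-0.004],"rotation":[0,0,0],"fingers":1},{"dp":[0.022,0,-0.007],"rotation":[0,0,0],"fingers":1},{"dp":[0.032,0,-0.01],"rotation":[0,0,0],"fingers":1},{"dp":[0.038,0,-0.011],"rotation":[0,0,0],"fingers":1},{"dp":[0.041,0,-0.012],"rotation":[0,0,0],"fingers":1},{"dp":[0.042,0,-0.012],"rotation":[0,0,0],"fingers":1},{"dp":[0.042,0,-0.012],"rotation":[0,0,0],"fingers":1}]' 15
```

```text
clock: 54.6
position: [0.5684, -0.2325, 0.2744]
ee_rot: [3.137, -0.031, -0.024]
force: [-24.9, 0.9, 16.0]
width: 0.122
```

```bash
python3 -m pendant '[{"dp":[0,0,0],"rotation":[0,0,0],"fingers":0.2},{"dp":[0,0,0],"rotation":[0,0,0],"fingers":0.2},{"dp":[0,0,0],"rotation":[0,0,0],"fingers":0.2},{"dp":[0,0,-0.02],"rotation":[0,0,0],"fingers":0.2},{"dp":[0,0,-0.06],"rotation":[0,0,0],"fingers":0.2},{"dp":[-0.03,0,-0.1],"rotation":[0,0,0],"fingers":0.2},{"dp":[-0.09,0,-0.12],"rotation":[0,0,0],"fingers":0.2},{"dp":[-0.15,0,-0.12],"rotation":[0,0,0],"fingers":0.2},{"dp":[-0.18,0,-0.12],"rotation":[0,0,0],"fingers":0.2},{"dp":[-0.18,0,-0.12],"rotation":[0,0,0],"fingers":0.2}]';  python3 - <<'E'
from h import *
t=arm.get_image("top"); s=arm.get_image("scene")
crop(t,150,460,90,250,2.5,"t33.png"); crop(s,300,480,140,410,2.2,"s33.png")
cv2.imwrite("pics/top33.png",t);cv2.imwrite("pics/scene33.png",s);cv2.imwrite("pics/w33.png",arm.get_image("wrist"))
E
```

```text
clock: 55.85
position: [0.389, -0.2288, 0.3979]
ee_rot: [3.135, -0.035, -0.023]
force: [0.5, 1.0, -0.5]
width: 0.401
```

View pics/t33.png

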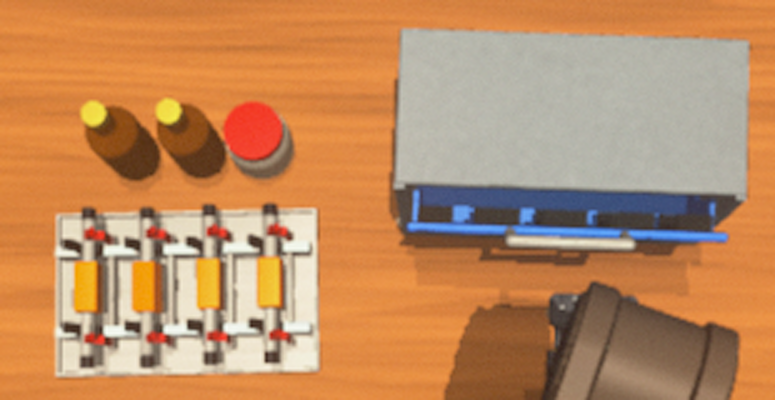

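View pics/s33.png

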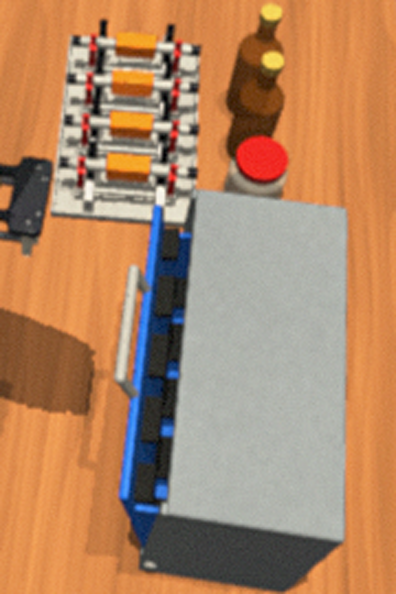

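View pics/w33.png

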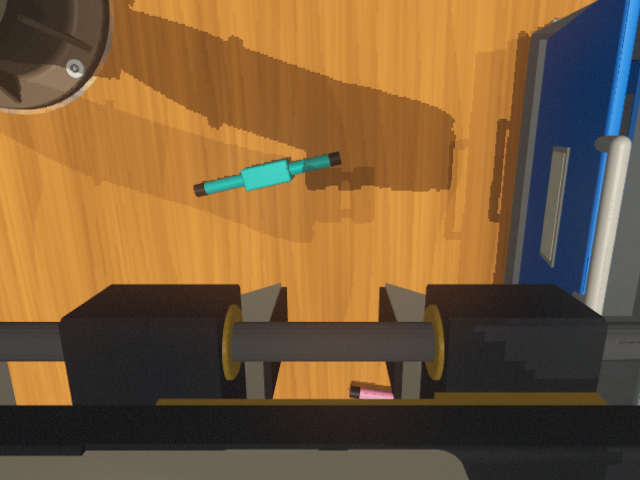

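```bash
python3 -m pendant '[{"dp":[0,0,0],"rotation":[0,0,0],"fingers":0.2},{"dp":[0,0,0],"rotation":[0,0,0],"fingers":0.2},{"dp":[0,0,0],"rotation":[0,0,0],"fingers":0.2},{"dp":[0,0,0],"rotation":[0,0,0],"fingers":0.2},{"dp":[0,0,0],"rotation":[0,0,0],"fingers":0.2},{"dp":[0,0,0],"rotation":[0,0,0],"fingers":0.2},{"dp":[0,0,0],"rotation":[0,0,0],"fingers":0.2},{"dp":[0,0,0],"rotation":[0,0,0],"fingers":0.2}]';  python3 - <<'E'
from h import *
t0=cv2.imread("pics/top0.png"); s0=cv2.imread("pics/scene0.png"); t=arm.get_image("top"); s=arm.get_image("scene")
def d(a,b,r): x0,x1,y0,y1=r; return np.abs(a[y0:y1,x0:x1].astype(int)-b[y0:y1,x0:x1]).max(2).mean().round(1)
print("handle/panel",d(t0,t,(305,450,180,192)),d(s0,s,(350,382,250,390)),"bottles",d(t0,t,(180,268,125,165)),d(s0,s,(400,435,140,228)), "jaws/rack bg",d(t0,t,(0,150,100,300)))
a=sorted(orange(t,(170,280,170,245),40),key=lambda r:-r[0][0]); b=sorted(orange(s,(320,400,145,240),40),key=lambda r:-r[0][1])
Rz=R.from_euler('z',RY,degrees=True)
for q,w in zip(a,b):
    P=Rz.inv().apply(onz("top",q[0],.076)-RO); T,e=tri("top",q[0],"scene",w[0]); print(P.round(4),"tri z",T[2].round(3),e.round(4))
crop(t,165,285,165,250,6,"t34.png")
E
```

```text
clock: 57.0
position: [0.3912, -0.2283, 0.3972]
ee_rot: [3.137, -0.03, -0.022]
force: [0.4, 0.6, 0.2]
width: 0.397
handle/panel 6.5 31.6 bottles 4.9 16.9 jaws/rack bg 5.0
[-0.0006  0.0384  0.076 ] tri z -0.235 0.0373
```

View pics/t34.png

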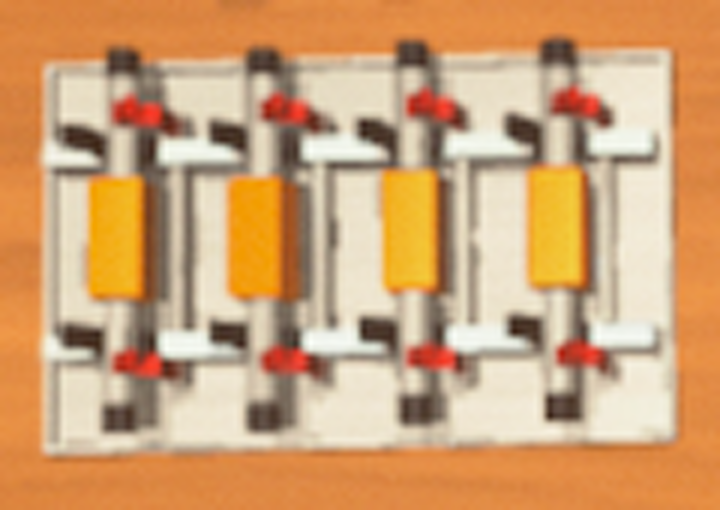

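```bash
python3 - <<'E'
from h import *
s0=cv2.imread("pics/scene0.png"); s=cv2.imread("pics/scene33.png"); t=cv2.imread("pics/top33.png"); t0=cv2.imread("pics/top0.png")
print(np.abs(s0[20:60,430:470].astype(int)-s[20:60,430:470]).max(2).mean())
def cap(im,roi,lo,hi):
    x0,x1,y0,y1=roi; m=cv2.inRange(cv2.cvtColor(im,cv2.COLOR_BGR2HSV)[y0:y1,x0:x1],lo,hi); c=cv2.findContours(m,0,1)[0]
    return sorted([np.round(np.array(cv2.minEnclosingCircle(k)[0])+[x0,y0],1).tolist() for k in c if cv2.contourArea(k)>12])
for im in (s0,s): print("yellow",cap(im,(400,440,135,230),(20,120,120),(35,255,255)),"red",cap(im,(400,440,195,230),(0,180,120),(6,255,255)))
for im in (t0,t): print("yellow",cap(im,(175,270,120,165),(20,120,120),(35,255,255)),"red",cap(im,(230,270,120,165),(0,180,120),(6,255,255)))
def org(im,roi):
    x0,x1,y0,y1=roi; m=cv2.inRange(cv2.cvtColor(im,cv2.COLOR_BGR2HSV)[y0:y1,x0:x1],(9,215,190),(25,255,255)); m=cv2.morphologyEx(m,cv2.MORPH_OPEN,np.ones((3,3),np.uint8));return [np.array(cv2.minAreaRect(k)[0])+[x0,y0] for k in cv2.findContours(m,0,1)[0] if cv2.contourArea(k)>60]
a=sorted(org(t,(178,275,185,225)),key=lambda q:-q[0]); b=sorted(org(s,(340,385,150,228)),key=lambda q:-q[1]); print(np.round(a,1).tolist(),np.round(b,1).tolist())
Rz=R.from_euler('z',RY,degrees=True)
for q in a: print(Rz.inv().apply(onz("top",q,.076)-RO).round(4))
if len(a)==len(b):
  for q,w in zip(a,b): print(tri("top",q,"scene",w))
E
```

```text
17.764375
yellow [[423.0, 145.5], [423.5, 167.3]] red [[418.3, 211.8]]
yellow [[423.0, 145.0], [423.5, 167.5]] red [[418.3, 211.8]]
yellow [[187.0, 135.1], [217.0, 134.1]] red [[250.8, 142.0]]
yellow [[187.1, 135.1], [217.0, 134.1]] red [[250.8, 142.0]]
[[207.5, 204.0], [184.0, 204.0]] []
[-0.0006  0.037   0.076 ]
[0.001  0.1061 0.076 ]
```

```bash
python3 - <<'E'
from h import *
print(arm.sign_off())
E
```

```text
the job is handed in; nothing more can be done
None
```

The bench is ready: the hopper was tilted open to its stop, all four orange wands are clipped one per station (3, 2, 1, 0), and the hopper is shut again. I handed in at about 57 s with the arm clear of everything.

**Last checks that passed**
- **Wands:** in the wrist and top views, both red jaws lie over each of the four tubes. My position check found two of the wands (stations 2 and 3), and both were within 2 mm of their seats.
- **Hopper:** the handle and panel look the same as at the start in the top view. The arm met the stop when shutting it.
- **Bottles and jar:** the bottle caps and jar lid are within 0.5 pixel of where they started, in both cameras. The pink and turquoise look-alikes were not touched.

**Checks that failed or disagreed**
- The colour mask missed the other two clipped wands (stations 0 and 1) because of lighting, so those rest on the pictures alone.
- Finding the wands' height from two views gave a nonsense result, for the same reason.
- The force reading rose to about 33 N while shutting the hopper, through the finger grip on the handle. I re-zeroed the path and carried on.

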